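# Load the spacer bars into the stepped rack and close its keeper

### The arm

A 6-joint arm with a two-finger parallel gripper is mounted at the origin on the work surface. World frame = base frame: x ahead of the robot, y to its left, z up, the work surface at z = 0. Lengths are in m, angles in rad, forces in N, time in s.
With the tool pointing down it reaches from about 0.375 to 0.75 m from the base axis. Payload 9 kg.
Tool frame: the origin (TCP) lies midway between the tips of the shut fingers; the grasp point (between the pads) lies 19 mm behind it; z points along the fingers, y is the direction in which the jaws open and shut (so a half turn about z gives the same grasp; the last joint's range is limited). The gripper opens to 85 mm and grips with 20 to 120 N. Pads are 22 mm wide; open, the fingers measure 114 mm over their backs; the gripper's body (76 mm by 85 mm) begins 54 mm behind the grasp point. The pads swing forward as they close: fully open they stand 13 mm farther back than shut.
Start: joints at [0.99, 0.104, 0.097, 1.564, 0, 1.353], TCP at [0.213, 0.561, 0.196] pointing down, gripper open.
Joint ranges: [-2.99, 2.99], [-0.84, 1.86], [-1.1, 1.16], [-1.84, 2.11], [-1.51, 1.56], [-3.14, 3.14]. Speed limits (rad/s): [2.22, 2.22, 2.57, 3.14, 3.14, 3.14].

### API

Orientations are given as a unit quaternion [w, x, y, z].
In Python, from cell import ctrl, snapshot gives the robot as it stands.
- The arm moves only by the tool play_rows, never from a script. Its argument "moves" is a list that holds one entry, the list of rows, each a list of 5 numbers: the shift along the world's x, y, z in m, then the turn about the world's z in rad, then the finger opening in m, from 0 to 0.0854. A call has 1 to 8 rows; each row shifts and turns the pose as measured when the row begins; what a row does not reach is not made up. A row lasts 1/10 s, in which the tool goes at most 50 mm and 8.59 degrees, less where a joint would pass 70% of its speed; a pose out of reach is approached as far as the arm can. A call is refused whole if a number of a shift passes 0.05 or a number of a turn 0.15, either way. A call with a gripper value outside its range is refused whole. The fingers move at their own pace and stop on an object; "newtons" is the grip in N (left out, the last holds). Time passes only in rows, so rows that do not move let the fingers close. It gives the time, the measured TCP pose, the force and the opening at its end, in the units of the state.
- ctrl.observe(): the state, without advancing time (a new reading comes with each control period).
- snapshot(name): name is "side" or "top" or "wrist"; returns a dict with "frame" (420x560x3 uint8, red, green, blue), "depth" (420x560 float32, m along the optical axis (not along the pixel's ray), 0 where there is no reading), "fov_y" (degrees; the focal length in pixels is half the picture's height over the tangent of half this angle, whatever the lens; pixels are square), "cx", "cy" (the principal point, pixels), "extrinsics" (4x4, takes a point from camera to world coordinates). Camera axes: x right, y up, looking along -z (the intrinsics and any distortion apply to the point x, -y, -z); pixel columns grow to the right and rows downward; lengths in m; the calibration is good to about 2 mm. A picture is of the moment at which its call begins.
- ctrl.hand_in(): hands the job in, once; it reports no verdict.
The state is a dict: "time_s": time; "joint_pos": joint angles; "joint_velocities": joint speeds; "effort": joint torques, N m; "eef_pos": TCP position; "eef_rot": TCP orientation; "force": force on the tool from outside, world axes, zero at the start; "moment": the same for the moment, N m; "finger_gap": finger opening in m.
Only numpy, scipy, OpenCV 4.12 (cv2) and the standard library are available. Lean on these libraries where they do the work, as an engineer would, in place of code of your own. Each camera call takes 0.05 s, during which the arm holds its last target.

### The job

Put the two spacer bars standing loose on the bench into the aluminium rack, each into the slot made for its thickness so that it drops upright onto that slot's ledges, fully home and about centred end to end; the thickest bar is already in its slot and must stay there. Then swing the keeper arm fully closed over all three bars, and leave the glassware and boxes around undisturbed.

Things in the scene. Friction and masses are not known exactly. Their poses are not given: they have to be found in the camera images.
- bar_thin: Dark grey plastic spacer bar, a plain upright rectangular slab 70 mm long (own x) x 10 mm thick (own y) x 68 mm high (own z), about 56 g, with two flush dark dots near the top. Origin: centre of the underside. The thinnest of the three. At the start it stands alone on the bench on its long narrow edge to the left of the rack; it topples if pushed sideways.
- bar_mid: Dark grey plastic spacer bar, a plain upright rectangular slab 70 mm long (own x) x 15 mm thick (own y) x 68 mm high (own z), about 84 g, with two flush dark dots near the top. Origin: centre of the underside. The middle one. At the start it stands alone on the bench on its long narrow edge to the left of the rack; it topples if pushed sideways.
- bar_thick: Dark grey plastic spacer bar, a plain upright rectangular slab 70 mm long (own x) x 20 mm thick (own y) x 68 mm high (own z), about 112 g, with two flush dark dots near the top. Origin: centre of the underside. The thickest; it already stands home in the widest slot and stays there.
- rack: Bare aluminium rack fixed to the bench, 50 mm deep (x), from -80 to +116 mm in y, 48 mm high, on a 4 mm base plate 64 x 206 mm. Three slots run right through it along x, open at both ends, 50 mm apart along y, narrower towards +y. A steel keeper arm is pivoted at its narrow-slot end. Origin: underside, below the middle of the middle slot. Place and yaw vary.
- slot_thick (a point): Centre of the ledges in the rack's first slot, the widest slot, 16 mm above the bench; x along the slot, y across it (to the next narrower slot), z up. Slot 22 mm wide for 24 mm above the ledges, then flared to 32 mm at the mouth (48 mm above the bench); 16.5 mm wide below the ledges. The 20 mm bar rests with its underside at this point, its top 36 mm above the rack. Already filled.
- slot_mid (a point): Centre of the ledges in the rack's second slot, the middle slot, 16 mm above the bench; x along the slot, y across it (to the next narrower slot), z up. Slot 17 mm wide for 24 mm above the ledges, then flared to 27 mm at the mouth (48 mm above the bench); 12 mm wide below the ledges. The 15 mm bar rests with its underside at this point, its top 36 mm above the rack.
- slot_thin (a point): Centre of the ledges in the rack's last slot, nearest the keeper's pivot, the narrowest slot, 16 mm above the bench; x along the slot, y across it (to the next narrower slot), z up. Slot 12 mm wide for 24 mm above the ledges, then flared to 22 mm at the mouth (48 mm above the bench); 7 mm wide below the ledges. The 10 mm bar rests with its underside at this point, its top 36 mm above the rack.
- keeper (a joint): Angle (rad) of the keeper arm about its vertical pivot. 0 = closed, at a stop: the arm lies along the row (towards the rack's -y) over all three bars. It grows counter-clockwise seen from above, out over the rack's +x side (away from the robot), to a stop at 1.9; it starts between 1.35 and 1.75. Friction about 0.5 N at the knob; it stays where left.
- keeper_pivot (a point): The keeper's pivot axis, at the height of the arm's underside: 88 mm above the bench, 100 mm to the rack's +y from its origin. The pivot boss, 24 mm across, tops out at 100 mm. The arm is 16 mm wide, 8 mm thick, reaches 160 mm from this axis and passes 4 mm over a bar that is fully home; it jams against one that is not.
- keeper_knob (a point): Middle of the round upright black knob on the keeper arm, 20 mm across, 36 mm tall (96 to 132 mm above the bench), 130 mm from the pivot axis; this point is 114 mm above the bench. It can be gripped at any yaw or pushed sideways.
- vial: Bystander: small capped round glass vial, 28 mm across, 85 mm tall. Origin: centre of the underside.
- flask: Bystander: conical glass flask with a white stopper, 68 mm across its foot, 105 mm tall. Origin: centre of the underside.
- dish: Bystander: clear flat round lidded dish, 63 mm across, 15 mm high. Origin: centre of the underside.
- beaker: Bystander: glass beaker, 70 mm across, 90 mm tall. Origin: centre of the underside.
- slide_box: Bystander: white flat plastic box, 85 x 60 x 30 mm high. Origin: centre of the underside.
- vial2: Bystander: small corked round glass vial, 28 mm across, 85 mm tall. Origin: centre of the underside.
There are look-alikes about, which are no part of the job. What is shaped like the bar_thin but blue or red is not meant.

How it is judged:
By the outcome, as a careful person would: the job done as asked, in the order asked, and still so for the second after the job is handed in, with the robot touching nothing.
It also fails if it takes over 64 s, if anything falls off the work surface, if the arm or the gripper's body presses on something with over 40 N, if the wrist force passes 120 N, or if a joint passes its speed limit or range.

## Working session

There is one attempt and no reset: what is moved stays moved. The work goes in short steps, Python scripts to look and compute and a tool call to move; the robot and the scene stay as the last step left them, time stands still between calls to the robot, and variables do not carry over. Pictures are saved under pics/ and viewed, and the job is handed in when it is done.

Besides the shell and the picture viewer there is one more tool, called after "Call:" in YAML: its name, and indented under it one key for each argument. play_rows: Moves the arm, as the interface text tells. Its arguments: {"type":"object","properties":{"moves":{"type":"array","items":{"type":"array","items":{"type":"array","items":{"type":"number"}}}},"newtons":{"type":"number"}},"required":["moves"]}

```bash
ls; mkdir -p pics; python3 - <<'E'
from cell import ctrl, snapshot
import cv2, numpy as np
print(ctrl.observe())
for n in ["top","side","wrist"]:
    s=snapshot(n); cv2.imwrite(f"pics/{n}0.png",s["frame"][:,:,::-1]); np.savez(f"pics/{n}0.npz",**s)
    print(n,s["fov_y"],s["cx"],s["cy"],np.round(s["extrinsics"],4).tolist(),[k for k in s])
E
```

```text
pics
{'time_s': 0.0, 'joint_pos': array([9.90310043e-01, 1.04730031e-01, 9.64684750e-02, 1.56390926e+00,
       2.86035851e-06, 1.35309502e+00]), 'joint_velocities': array([ 0.00059445,  0.00020666,  0.0004246 , -0.00010845,  0.00059993,
        0.00030656]), 'effort': array([-2.92453551e-03, -5.56933236e+01,  5.03647041e+01,  1.67663052e-02,
       -3.73393977e-04,  1.54753394e-06]), 'eef_pos': array([0.21270139, 0.56061972, 0.19490394]), 'eef_rot': array([-2.68368969e-04,  1.80399351e-01,  9.83593210e-01, -6.32678969e-04]), 'force': array([-0.25097378, -0.14471573, -0.16631649]), 'moment': array([-0.00998836,  0.00909606, -0.06027189]), 'finger_gap': 0.08534042179079081}
top 55.641921210869015 279.9671694246379 207.95990667829767 [[-0.0246, 0.9956, -0.0909, 0.511], [-0.9997, -0.025, -0.0035, -0.0011], [-0.0058, 0.0908, 0.9959, 1.1741], [0.0, 0.0, 0.0, 1.0]] ['frame', 'depth', 'fov_y', 'cx', 'cy', 'extrinsics']
side 49.98943087804658 278.9115120212388 205.5528271531381 [[0.914, 0.3077, -0.2643, 0.3021], [-0.4055, 0.7081, -0.5781, -0.6431], [0.0093, 0.6356, 0.772, 0.9536], [0.0, 0.0, 0.0, 1.0]] ['frame', 'depth', 'fov_y', 'cx', 'cy', 'extrinsics']
wrist 62.343493360796025 282.75401425445597 208.3104620870536 [[0.3553, -0.8845, -0.3024, 0.1353], [0.9347, 0.3359, 0.116, 0.5894], [-0.001, -0.3239, 0.9461, 0.3728], [0.0, 0.0, 0.0, 1.0]] ['frame', 'depth', 'fov_y', 'cx', 'cy', 'extrinsics']
```

View pics/top0.png

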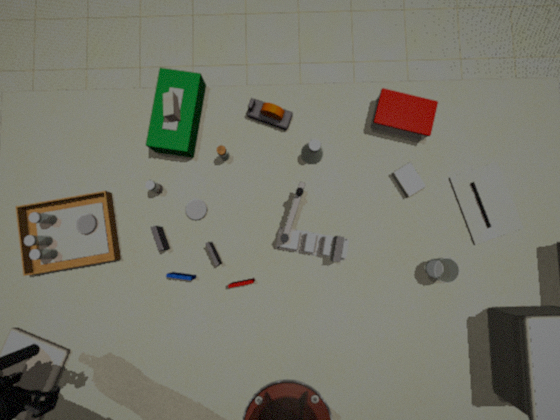

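View pics/side0.png

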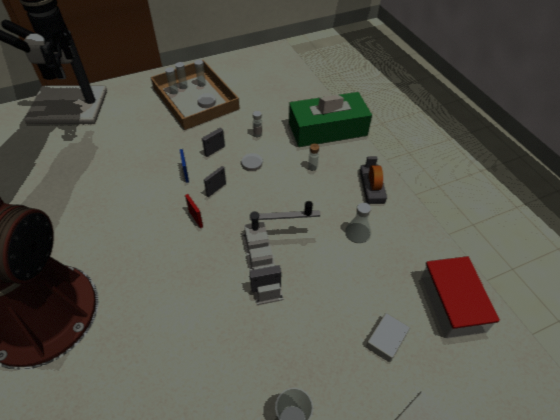

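View pics/wrist0.png

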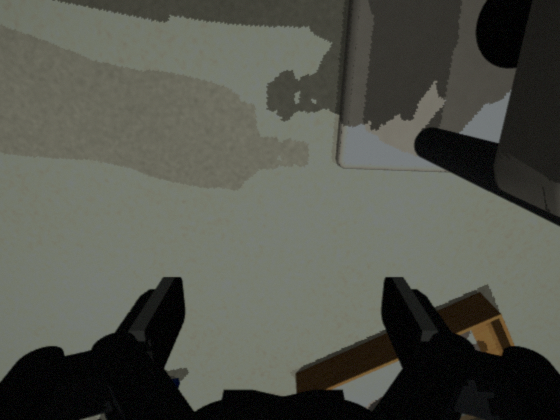

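```bash
cat > h.py <<'E'
import numpy as np, cv2
def load(n): return dict(np.load(n))
def cal(s):
    H=s["frame"].shape[0]; f=H/2/np.tan(np.radians(float(s["fov_y"]))/2); return f,float(s["cx"]),float(s["cy"]),s["extrinsics"]
def ray(s,u,v):
    f,cx,cy,E=cal(s); d=np.array([(u-cx)/f,-(v-cy)/f,-1.0]); return E[:3,3],E[:3,:3]@d
def plane(s,u,v,z):
    o,d=ray(s,u,v); return o+d*(z-o[2])/d[2]
def proj(s,p):
    f,cx,cy,E=cal(s); q=E[:3,:3].T@(np.array(p)-E[:3,3]); return cx+f*q[0]/-q[2], cy-f*q[1]/-q[2]
def cloud(s):
    f,cx,cy,E=cal(s); D=s["depth"]; v,u=np.mgrid[:D.shape[0],:D.shape[1]]
    P=np.stack([(u-cx)/f*D,-(v-cy)/f*D,-D],-1); P=P@E[:3,:3].T+E[:3,3]; P[D==0]=np.nan; return P
def crop(s,x0,x1,y0,y1,k,name):
    im=s["frame"][y0:y1,x0:x1,::-1]; im=cv2.resize(im,None,fx=k,fy=k,interpolation=cv2.INTER_CUBIC); cv2.imwrite(name,np.clip(im*1.4,0,255).astype(np.uint8))
E
python3 - <<'E'
from h import *
t=load("pics/top0.npz"); s=load("pics/side0.npz")
crop(t,140,360,170,300,3.6,"pics/t1.png"); crop(s,170,330,110,310,3,"pics/s1.png"); crop(t,0,140,300,420,4,"pics/t2.png")
P=cloud(t)
for u,v in [(280,300),(160,229),(162,245),(212,245),(216,260),(300,190),(288,238),(309,243),(323,245),(339,245),(180,276),(240,283),(20,355),(40,340),(15,390),(40,400),(60,350)]:
    print(u,v,np.round(P[v,u],3))
w=load("pics/wrist0.npz"); Q=cloud(w)
for u,v in [(200,150),(400,130),(500,30),(540,130),(480,160),(430,150)]: print('w',u,v,np.round(Q[v,u],3))
E
```

```text
280 300 [0.35  0.01  0.001]
160 229 [0.563 0.349 0.032]
162 245 [0.517 0.334 0.063]
212 245 [0.514 0.201 0.027]
216 260 [0.472 0.184 0.065]
300 190 [ 0.652 -0.051  0.136]
288 238 [ 0.527 -0.017  0.099]
309 243 [ 0.513 -0.076  0.048]
323 245 [ 0.506 -0.116  0.045]
339 245 [ 0.505 -0.156  0.082]
180 276 [0.431 0.283 0.066]
240 283 [0.408 0.118 0.069]
20 355 [0.239 0.693 0.106]
40 340 [0.258 0.692 0.022]
15 390 [0.238 0.533 0.364]
40 400 [0.191 0.527 0.289]
60 350 [0.23  0.632 0.026]
w 200 150 [ 0.161  0.484 -0.001]
w 400 130 [0.211 0.683 0.025]
w 500 30 [0.149 0.717 0.151]
w 540 130 [0.191 0.688 0.219]
w 480 160 [0.224 0.697 0.142]
w 430 150 [0.229 0.693 0.066]
```

View pics/t1.png

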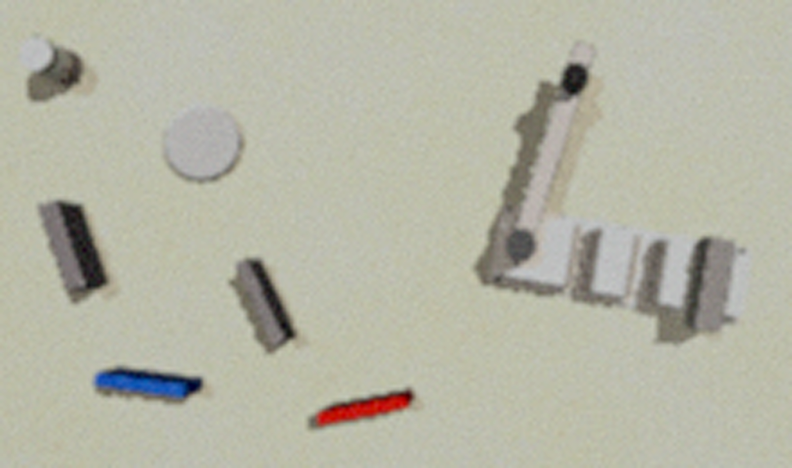

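View pics/s1.png

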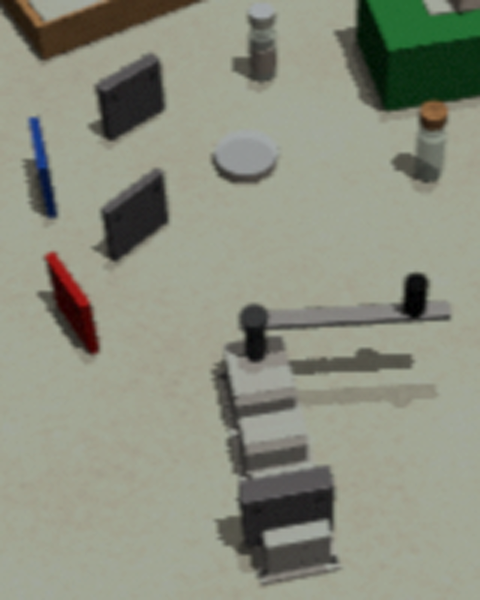

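View pics/t2.png

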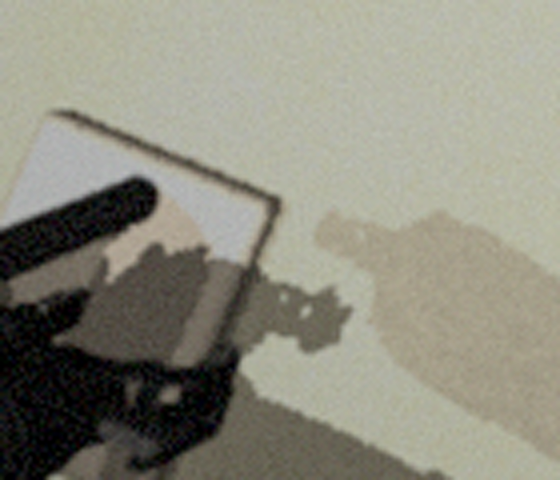

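Call:
play_rows:
  moves:
    - [[0.03,-0.035,0.01,0.0,0.085],[0.03,-0.04,0.01,0.1,0.085],[0.03,-0.04,0.01,0.1,0.085],[0.03,-0.04,0.01,0.13,0.085],[0.03,-0.04,0.01,0.13,0.085],[0.03,-0.04,0.0,0.13,0.085],[0.03,-0.04,0.0,0.13,0.085],[0.02,-0.03,0.0,0.08,0.085]]

```text
time_s: 0.95
eef_pos: [0.433, 0.263, 0.2417]
eef_rot: [0.0, -0.221, 0.975, -0.003]
force: [-0.6, 1.6, 0.2]
finger_gap: 0.0854
```

Call:
play_rows:
  moves:
    - [[0,0,0,0,0.085]]

```text
time_s: 1.05
eef_pos: [0.435, 0.2597, 0.2412]
eef_rot: [-0.0, -0.221, 0.975, -0.003]
force: [0.5, 0.9, -0.3]
finger_gap: 0.0851
```

```bash
cat >> h.py <<'E'
def yaw(q):
    w,x,y,z=q; R=np.array([2*(x*y-w*z),1-2*(x*x+z*z)]); return np.arctan2(R[1],R[0])  # tool y dir
def snap(n,name):
    from cell import snapshot
    s=snapshot(n); np.savez(f"pics/{name}.npz",**s); cv2.imwrite(f"pics/{name}.png",np.clip(s["frame"][:,:,::-1]*1.4,0,255).astype(np.uint8)); return s
def st():
    from cell import ctrl
    o=ctrl.observe(); print("t",round(o["time_s"],2),"p",np.round(o["eef_pos"],4),"jawyaw",round(np.degrees(yaw(o["eef_rot"])),2),"gap",round(o["finger_gap"],4),"F",np.round(o["force"],1)); return o
E
python3 - <<'E'
from h import *
st(); snap("wrist","w1")
E
```

```text
t 1.05 p [0.435  0.2597 0.2412] jawyaw 115.49 gap 0.0851 F [ 0.5  0.9 -0.3]
```

View pics/w1.png

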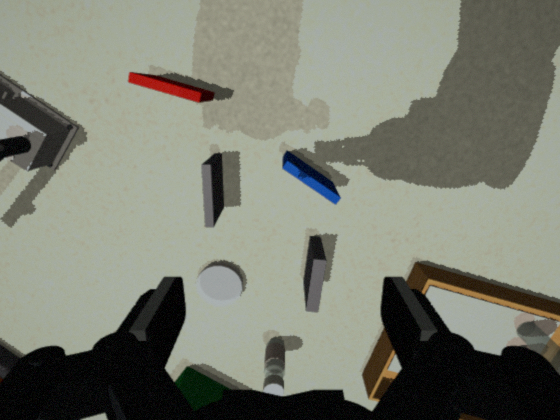

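The wrist view shows the two dark grey bars at (212,188) and (316,272). The blue one (310,178) and the red one (170,87) are look-alikes and are ruled out by colour. Next I'll measure the widths of the dark bars' top faces.

```bash
cat >> h.py <<'E'
def topface(s,z,tol,win,name=None):
    # pixels at height z in window -> cast on plane z, min area rect
    P=cloud(s); m=np.abs(P[...,2]-z)<tol; w=np.zeros_like(m); w[win[2]:win[3],win[0]:win[1]]=1; m&=w
    n,l,stt,_=cv2.connectedComponentsWithStats(m.astype(np.uint8))
    out=[]
    for i in range(1,n):
        if stt[i,4]<25: continue
        v,u=np.where(l==i)
        c,_=cv2.findContours((l==i).astype(np.uint8),0,2)
        pts=np.array([plane(s,a,b,z)[:2] for a,b in zip(u,v)],np.float32)
        (cx,cy),(a,b),ang=cv2.minAreaRect(pts*1000)
        if a<b: a,b,ang=b,a,ang+90
        area=0
        o,d=ray(s,0,0); f=cal(s)[0]; H=s["extrinsics"][2,3]-z
        area=len(u)*(np.median(s["depth"][v,u])/f)**2*1e6
        out.append((round(cx,1),round(cy,1),round(a,1),round(b,1),round((ang+90)%180-90,1),'n',len(u),'thick~',round(area/70,1)))
    return out
E
python3 - <<'E'
from h import *
s=load("pics/w1.npz")
for r in topface(s,0.068,0.008,(190,350,130,330)): print(r)
t=load("pics/top0.npz")
for r in topface(t,0.066,0.012,(140,235,220,275)): print('t',r)
crop(s,180,360,130,330,3,"pics/w1c.png")
E
```

```text
(430.0, 287.8, 70.3, 11.1, 80.8, 'n', 693, 'thick~', np.float64(10.8))
(490.5, 196.1, 70.7, 11.5, 24.5, 'n', 690, 'thick~', np.float64(11.0))
(536.9, 347.0, 73.5, 15.8, 19.2, 'n', 758, 'thick~', np.float64(14.5))
t (539.2, 346.8, 70.6, 20.2, 19.4, 'n', 166, 'thick~', np.float64(18.3))
t (492.5, 195.3, 69.5, 12.4, 24.6, 'n', 114, 'thick~', np.float64(12.5))
```

View pics/w1c.png

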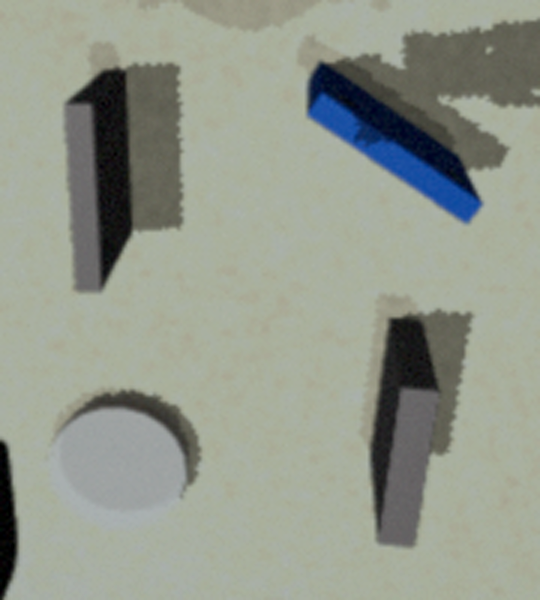

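The bar at (212,188) has an 11 mm top face, so it is bar_thin. The one at (316,272) is about 15 mm, so it is bar_mid. The enlarged crop confirms both are dark grey. I'll hover over the thin one.

Call:
play_rows:
  moves:
    - [[0.014,-0.016,-0.02,-0.017,0.05],[0.014,-0.016,-0.03,0,0.05],[0.014,-0.016,-0.03,0,0.05],[0.014,-0.016,-0.02,0,0.05],[0,0,0,0,0.05]]

```text
time_s: 1.6
eef_pos: [0.4893, 0.1997, 0.1386]
eef_rot: [0.001, -0.211, 0.978, -0.002]
force: [-0.5, 0.3, -0.5]
finger_gap: 0.0501
```

```bash
python3 - <<'E'
from h import *
st(); s=snap("wrist","w2")
for r in topface(s,0.068,0.008,(0,560,0,420)): print(r)
E
```

```text
t 1.6 p [0.4893 0.1997 0.1386] jawyaw 114.33 gap 0.0501 F [-0.5  0.3 -0.5]
(407.5, 118.4, 69.8, 10.2, -80.2, 'n', 1807, 'thick~', np.float64(11.1))
(527.5, 1.3, 19.9, 12.5, 9.5, 'n', 388, 'thick~', np.float64(2.8))
(430.6, 286.7, 72.0, 9.9, 80.8, 'n', 1274, 'thick~', np.float64(9.9))
(490.8, 194.7, 70.6, 9.2, 24.4, 'n', 1140, 'thick~', np.float64(9.2))
(524.3, 340.8, 46.9, 18.6, 19.2, 'n', 990, 'thick~', np.float64(10.0))
```

View pics/w2.png

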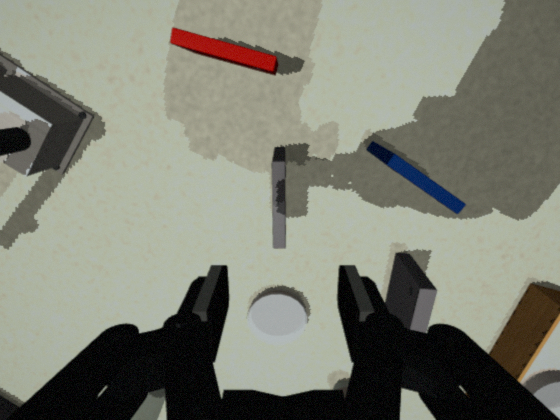

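```bash
python3 - <<'E'
from h import *
from cell import ctrl
s=load("pics/w2.npz"); o=ctrl.observe(); p=o["eef_pos"]; print(p,np.round(s["extrinsics"],4))
print(proj(s,p), proj(s,[0.4908,0.1947,0.068]), proj(s,[p[0],p[1],0.068]))
crop(s,250,310,130,260,5,"pics/w2c.png")
g=cv2.cvtColor(s["frame"],cv2.COLOR_RGB2GRAY)
for v in (170,190,215,235): print(v,g[v,262:300])
for v in (190,215,235): print(np.round(cloud(s)[v,268:292,2],3))
E
```

```text
[0.48899582 0.2006517  0.13997255] [[-0.4115 -0.8617 -0.297   0.4134]
 [ 0.9114 -0.3902 -0.1308  0.1647]
 [-0.0032 -0.3245  0.9459  0.3163]
 [ 0.      0.      0.      1.    ]]
(np.float64(286.7033257463929), np.float64(247.63971804890662)) (np.float64(277.8083052848356), np.float64(205.4525147921619)) (np.float64(285.983649805494), np.float64(206.47213500273648))
170 [119 118 115 118 113 111 111 112 111  97  75  68  69  70  68  69  68  67
  69  65  68  64  57  40  62  74  73  75  74  75  75  74  76  79  78  78
  77  78]
190 [131 131 131 129 131 129 130 130 123 115  85  69  68  67  61  44  30  24
  27  26  23  27  32  54  74  79  78  77  78  78  78  77  76  79  77  79
  80  77]
215 [130 131 129 129 129 131 130 128 130 127  93  80  79  81  80  80  80  80
  81  80  79  74  66  56  67  74  75  78  76  76  75  75  78  77  74  75
  75  75]
235 [128 130 128 130 130 129 129 130 130 128 110  87  79  79  79  78  80  78
  80  79  79  79  72  78 117 128 129 127 126 125 128 128 131 130 131 129
 129 129]
[-0.    -0.    -0.    -0.     0.067  0.069  0.068  0.068  0.068  0.067
  0.068  0.067  0.067  0.068  0.068  0.067  0.069 -0.002 -0.    -0.
 -0.    -0.001 -0.001 -0.001]
[-0.    -0.    -0.    -0.001  0.067  0.068  0.067  0.067  0.067  0.068
  0.067  0.069  0.067  0.068  0.067  0.068  0.068 -0.001 -0.001 -0.001
 -0.     0.001  0.    -0.   ]
[-0.001 -0.    -0.    -0.    -0.001  0.067  0.067  0.067  0.068  0.068
  0.068  0.067  0.068  0.068  0.067  0.069  0.068 -0.    -0.002 -0.
 -0.    -0.    -0.001  0.   ]
```

View pics/w2c.png

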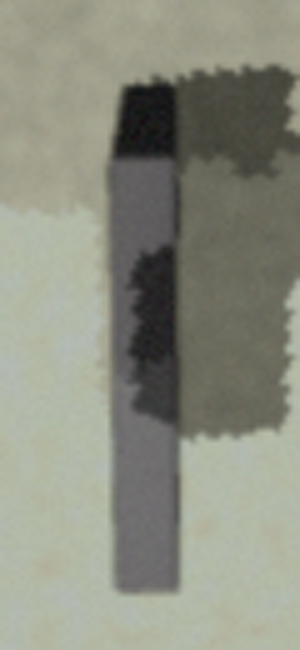

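```bash
python3 - <<'E'
from h import *
s=load("pics/w2.npz"); f,cx,cy,E=cal(s)
D=s["depth"]; 
for v in (268,272,280,290,300):
    r=D[v]; near=np.where((r>0)&(r<0.22))[0]
    L=near[near<282]; R=near[near>282]
    for e in (L.max() if len(L) else None, R.min() if len(R) else None):
        if e is not None: print(v,e,round(float(r[e]),4),'camx mm',round((e+(0.5 if e<282 else -0.5)-cx)/f*r[e]*1000,2),'z',np.round(cloud(s)[v,e],4))
for v in (215,235):
    r=D[v,265:295]; k=np.where(r<0.26)[0]+265; print(k.min(),k.max(),r.min(), ((k.min()+k.max())/2-cx)/f*np.median(D[v,k])*1000)
E
```

```text
268 227 0.1578 camx mm -25.11 z [0.494  0.1728 0.1759]
268 338 0.1566 camx mm 24.7 z [0.4728 0.2184 0.1768]
272 227 0.1559 camx mm -24.82 z [0.4946 0.1734 0.1782]
272 338 0.1557 camx mm 24.56 z [0.4741 0.2188 0.1782]
280 227 0.1568 camx mm -24.95 z [0.4982 0.1749 0.1786]
280 338 0.1571 camx mm 24.78 z [0.4777 0.2207 0.1781]
290 228 0.1581 camx mm -24.71 z [0.5027 0.1772 0.1789]
290 337 0.1589 camx mm 24.6 z [0.4826 0.2227 0.178 ]
300 228 0.1591 camx mm -24.87 z [0.5072 0.179  0.1795]
300 337 0.1593 camx mm 24.66 z [0.4867 0.2246 0.1792]Traceback (most recent call last):
  File "<stdin>", line 10, in <module>
    return umr_minimum(a, axis, None, out, keepdims, initial, where)
ValueError: zero-size array to reduction operation minimum which has no identity
```

Call:
play_rows:
  moves:
    - [[0.0016,-0.0036,-0.03,0,0.035],[0,0,-0.03,0,0.035],[0,0,0,0,0.035]]

```text
time_s: 1.95
eef_pos: [0.4904, 0.201, 0.0824]
eef_rot: [0.003, -0.212, 0.977, -0.001]
force: [-0.5, 0.3, -0.6]
finger_gap: 0.0346
```

```bash
python3 - <<'E'
from h import *
st(); s=snap("wrist","w3"); f,cx,cy,E=cal(s); D=s["depth"]
for v in (250,260,270,280,300):
    r=D[v]; near=np.where((r>0)&(r<0.17))[0]; L=near[near<282]; R=near[near>282]
    if len(L) and len(R): print(v,L.max(),R.min(),r[L.max()],r[R.min()],((L.max()+.5-cx)*r[L.max()]+(R.min()-.5-cx)*r[R.min()])/2/f*1000)
P=cloud(s)
m=(abs(P[...,2]-0.068)<0.006); 
for v in range(180,300,20):
    k=np.where(m[v,240:325])[0]+240
    if len(k): print('bar',v,k.min(),k.max(),((k.min()+k.max())/2-cx)/f*np.median(D[v,k])*1000)
E
```

```text
t 1.95 p [0.4904 0.201  0.0824] jawyaw 114.45 gap 0.0346 F [-0.5  0.3 -0.6]
270 244 321 0.15820451 0.15816183 -0.11808477037610919
280 244 321 0.15789518 0.15925029 -0.041864153960684214
300 245 320 0.16116165 0.16226192 -0.05969413231209871
bar 180 267 283 -4.420092782412828
bar 200 267 283 -4.508087006402805
bar 220 268 284 -4.015370589873786
bar 240 268 284 -4.090958384414095
bar 260 268 284 -4.178774204676934
bar 280 269 284 -3.9442138343073507
```

View pics/w3.png

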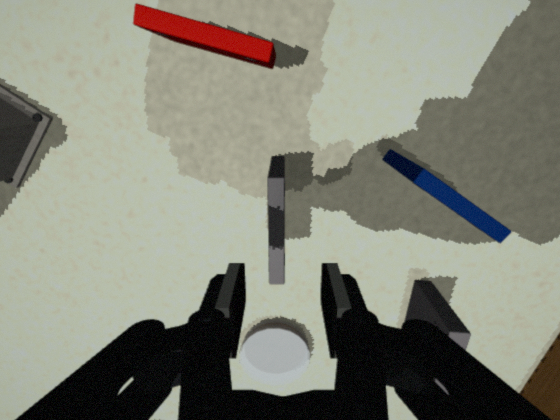

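Call:
play_rows:
  moves:
    - [[0.002,-0.005,0.0,0,0.035],[0,0,0,0,0.035]]

```text
time_s: 2.2
eef_pos: [0.4949, 0.1975, 0.0889]
eef_rot: [0.007, -0.213, 0.977, -0.001]
force: [-0.1, 0.2, -0.0]
finger_gap: 0.0351
```

```bash
cat >> h.py <<'E'
def baroff(s,z,near=0.17,win=(200,360)):
    f,cx,cy,E=cal(s); D=s["depth"]; P=cloud(s)
    for v in (270,280,300):
        r=D[v]; n=np.where((r>0)&(r<near))[0]; L=n[n<282]; R=n[n>282]
        if len(L) and len(R): print('f',v,L.max(),R.min(),((L.max()+.5-cx)*r[L.max()]+(R.min()-.5-cx)*r[R.min()])/2/f*1000)
    m=(abs(P[...,2]-z)<0.006)&(D>0.12)
    for v in range(180,300,20):
        k=np.where(m[v,win[0]:win[1]])[0]+win[0]
        if len(k): print('bar',v,k.min(),k.max(),round(((k.min()+k.max())/2-cx)/f*np.median(D[v,k])*1000,2))
E
python3 - <<'E'
from h import *
for _ in range(2): st()
s=snap("wrist","w4"); baroff(s,0.068)
st()
E
```

```text
t 2.2 p [0.4949 0.1975 0.0889] jawyaw 114.56 gap 0.0351 F [-0.1  0.2 -0. ]
t 2.2 p [0.4949 0.1975 0.0889] jawyaw 114.56 gap 0.0351 F [-0.1  0.2 -0. ]
f 270 244 321 -0.10452249209044615
f 280 244 321 -0.053801571394205966
f 300 245 320 -0.06065410205110443
bar 180 276 292 0.73
bar 200 276 292 0.75
bar 220 277 292 1.07
bar 240 277 292 1.09
bar 260 277 291 0.8
t 2.25 p [0.4951 0.1977 0.0892] jawyaw 114.56 gap 0.0348 F [1.2 0.4 0.9]
```

Call:
play_rows:
  moves:
    - [[-0.003,-0.002,-0.025,0,0.035],[0,0,-0.018,0,0.035],[0,0,0,0,0.035]]

```text
time_s: 2.55
eef_pos: [0.4952, 0.1963, 0.0502]
eef_rot: [0.011, -0.212, 0.977, -0.001]
force: [-0.6, -0.0, -0.1]
finger_gap: 0.0346
```

```bash
python3 - <<'E'
from h import *
st()
s=snap("wrist","w5"); baroff(s,0.068)
print(st()["eef_rot"])
E
```

```text
t 2.55 p [0.4952 0.1963 0.0502] jawyaw 114.53 gap 0.0346 F [-0.6 -0.  -0.1]
f 270 244 321 -0.14283272702815084
f 280 244 321 -0.011555432652398128
f 300 245 320 -0.09633141310121271
bar 200 277 296 1.81
bar 220 277 296 1.84
bar 240 277 296 1.88
bar 260 277 296 1.93
bar 280 277 295 1.71
t 2.6 p [0.4959 0.1964 0.0515] jawyaw 114.53 gap 0.035 F [ 0.4 -0.2  0.4]
[ 0.01134555 -0.21247066  0.97710072 -0.0012945 ]
```

View pics/w5.png

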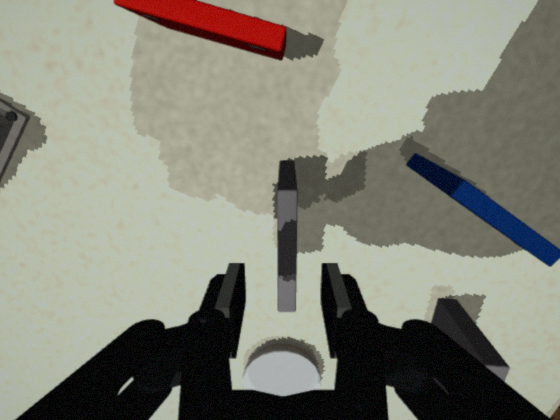

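Call:
play_rows:
  moves:
    - [[-0.007,0,-0.012,0,0.03],[0,0,0,0,0.0],[0,0,0,0,0.0],[0,0,0,0,0.0]]
  newtons: 30

```text
time_s: 3.0
eef_pos: [0.4924, 0.1969, 0.0455]
eef_rot: [0.015, -0.212, 0.977, -0.002]
force: [1.1, -0.7, 0.5]
finger_gap: -0.0003
```

```bash
python3 - <<'E'
from h import *
st()
s=snap("wrist","w6"); baroff(s,0.068)
o=st();print(o["eef_rot"],o["joint_pos"],o["joint_velocities"])
E
```

```text
t 3.0 p [0.4924 0.1969 0.0455] jawyaw 114.51 gap -0.0003 F [ 1.1 -0.7  0.5]
f 270 281 283 -0.321262391958147
f 280 281 283 -0.3029635290925893
f 300 281 283 -0.27583114886110577
bar 200 273 293 0.12
bar 220 274 293 0.36
bar 240 273 293 0.12
bar 260 273 292 -0.13
t 3.05 p [0.4927 0.1969 0.0457] jawyaw 114.51 gap 0.0 F [ 0.1 -0.7  0.7]
[ 0.01514114 -0.21231138  0.97708351 -0.00156268] [ 1.33942072e-01 -1.23978428e-01 -4.02667962e-01  1.26167041e+00
 -6.94595101e-04 -2.93998158e-01] [ 1.38899797e-05  2.33027513e-03 -3.73745652e-03 -6.77224860e-03
 -4.19465909e-04  2.82948136e-04]
```

View pics/w6.png

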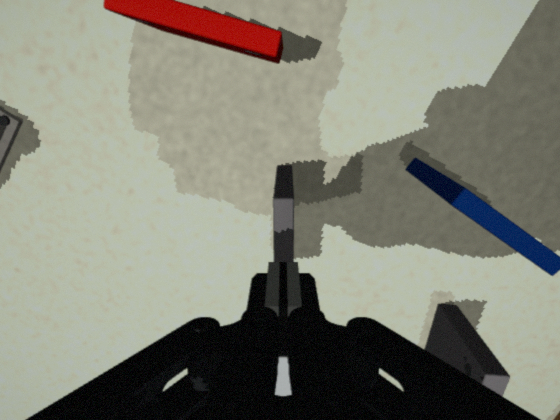

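```bash
python3 - <<'E'
from h import *
s=load("pics/w6.npz"); P=cloud(s)
for v in range(200,400,8): print(v,np.round(P[v,275],3),np.round(P[v,282],3),np.round(P[v,290],3), s["frame"][v,275])
print(proj(s,[.4925,.1969,.0456]),proj(s,[.4925,.1969,.068]))
E
```

```text
200 [0.462 0.178 0.068] [0.461 0.181 0.068] [0.46  0.185 0.066] [69 68 67]
208 [0.466 0.18  0.068] [0.465 0.183 0.066] [0.463 0.186 0.067] [70 67 68]
216 [0.469 0.181 0.068] [0.468 0.184 0.069] [0.467 0.188 0.067] [70 68 68]
224 [0.474 0.183 0.067] [0.472 0.186 0.067] [0.47  0.189 0.069] [69 67 68]
232 [0.477 0.185 0.068] [0.476 0.188 0.068] [0.474 0.191 0.067] [30 32 31]
240 [0.481 0.187 0.067] [0.48  0.19  0.067] [0.478 0.193 0.068] [25 26 25]
248 [0.485 0.188 0.068] [0.484 0.191 0.068] [0.482 0.195 0.068] [31 30 31]
256 [0.489 0.19  0.068] [0.487 0.193 0.068] [0.486 0.197 0.068] [30 29 30]
264 [0.483 0.188 0.086] [0.482 0.191 0.087] [0.481 0.194 0.086] [34 33 34]
272 [0.483 0.188 0.093] [0.482 0.191 0.093] [0.48  0.194 0.093] [30 31 29]
280 [0.483 0.188 0.1  ] [0.481 0.191 0.101] [0.48  0.194 0.101] [29 32 30]
288 [0.482 0.188 0.107] [0.481 0.191 0.106] [0.48  0.194 0.105] [30 34 30]
296 [0.482 0.188 0.111] [0.481 0.191 0.112] [0.48  0.194 0.111] [32 32 31]
304 [0.482 0.189 0.116] [0.481 0.191 0.116] [0.48  0.194 0.116] [28 32 28]
312 [0.481 0.188 0.123] [0.483 0.192 0.118] [0.478
[... 185 characters left out ...]
19  0.13 ] [0.493 0.196 0.118] [0.482 0.194 0.131] [8 8 8]
344 [0.488 0.192 0.129] [0.496 0.198 0.118] [0.487 0.197 0.128] [6 0 0]
352 [0.492 0.193 0.128] [0.499 0.199 0.119] [0.489 0.198 0.129] [0 0 0]
360 [0.495 0.194 0.129] [0.594 0.241 0.015] [0.493 0.199 0.128] [4 4 4]
368 [0.497 0.196 0.129] [0.602 0.245 0.014] [0.496 0.201 0.129] [7 9 6]
376 [0.498 0.196 0.131] [0.609 0.248 0.015] [0.496 0.201 0.132] [8 4 6]
384 [0.501 0.197 0.132] [0.617 0.251 0.014] [0.5   0.202 0.131] [37 38 39]
392 [0.627 0.25  0.015] [0.624 0.254 0.015] [0.622 0.261 0.014] [ 99 104 103]
(np.float64(284.88361666739667), np.float64(246.54861733668432)) (np.float64(284.72964411826433), np.float64(266.8121522345238))
```

```bash
python3 - <<'E'
from h import *
s=snap("side","s2"); crop(s,140,300,60,240,3.3,"pics/s2c.png"); st()
print(proj(s,[.4925,.1969,.0456]),proj(s,[.4925,.1969,.085]))
E
```

```text
t 3.1 p [0.4926 0.1969 0.0455] jawyaw 114.51 gap 0.0001 F [ 0.2 -0.1  0.5]
(np.float64(215.1644349964652), np.float64(177.79833309710918)) (np.float64(213.69399712470548), np.float64(167.74869409505976))
```

View pics/s2c.png

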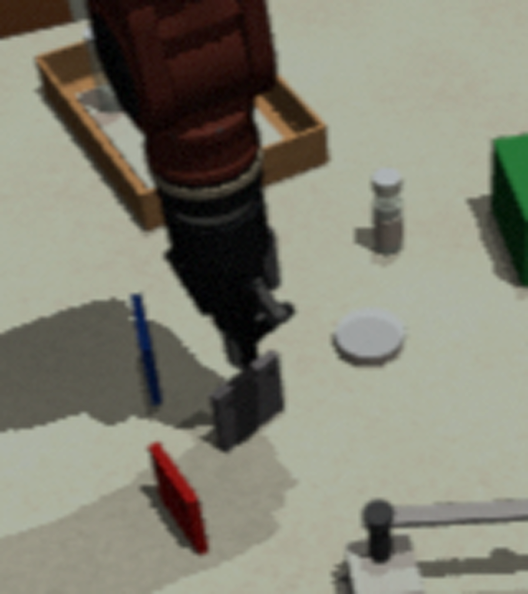

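```bash
python3 - <<'E'
from h import *
for n in ["wrist0","w1","w2","w3","w4","w5","w6"]:
    E=load(f"pics/{n}.npz")["extrinsics"]; print(n,np.round(E[:3,3],4),np.round(E[:3,2],4))
s=load("pics/w6.npz"); P=cloud(s); 
m=(s["depth"]>0.25)&(P[...,2]<0.02)&(P[...,2]>-.03)
m[330:]=False
A=np.c_[P[m][:,:2],np.ones(m.sum())]; print(np.linalg.lstsq(A,P[m][:,2],rcond=None)[0])
E
```

```text
wrist0 [0.1353 0.5894 0.3728] [-0.3024  0.116   0.9461]
w1 [0.3599 0.2238 0.4191] [-0.2937 -0.1336  0.9465]
w2 [0.4134 0.1647 0.3163] [-0.297  -0.1308  0.9459]
w3 [0.4137 0.1654 0.2597] [-0.3014 -0.1337  0.9441]
w4 [0.417  0.1615 0.2656] [-0.3076 -0.1354  0.9418]
w5 [0.416  0.1601 0.2262] [-0.3151 -0.1366  0.9392]
w6 [0.4117 0.1605 0.2209] [-0.3229 -0.1376  0.9364]
[ 0.00439044  0.00289462 -0.00333216]
```

Call:
play_rows:
  moves:
    - [[0,0,0,0,0.035],[-0.001,0,-0.002,0,0.035],[-0.001,0,-0.025,0,0.035],[-0.001,0,-0.022,0,0.035],[0,0,0,0,0.035]]

```text
time_s: 3.6
eef_pos: [0.4908, 0.197, -0.0034]
eef_rot: [0.016, -0.212, 0.977, -0.002]
force: [-0.3, 1.3, -0.6]
finger_gap: 0.0349
```

```bash
python3 - <<'E'
from h import *
st()
s=snap("wrist","w7"); baroff(s,0.068)
print(s["extrinsics"][:3,2],s["extrinsics"][:3,3])
s=snap("side","s3"); crop(s,140,300,60,240,3.3,"pics/s3c.png"); st()
E
```

```text
t 3.6 p [ 0.4908  0.197  -0.0034] jawyaw 114.5 gap 0.0349 F [-0.3  1.3 -0.6]
f 270 281 283 -0.26055657151366995
f 280 281 283 -0.26160820334437696
f 300 281 283 -0.26909804471290605
bar 280 266 293 -1.13
[-0.32585659 -0.13794025  0.93530207] [0.40947646 0.16058867 0.17168794]
t 3.7 p [ 0.4926  0.1973 -0.0006] jawyaw 114.5 gap 0.0354 F [-0.3 -0.2 -0.6]
```

View pics/s3c.png

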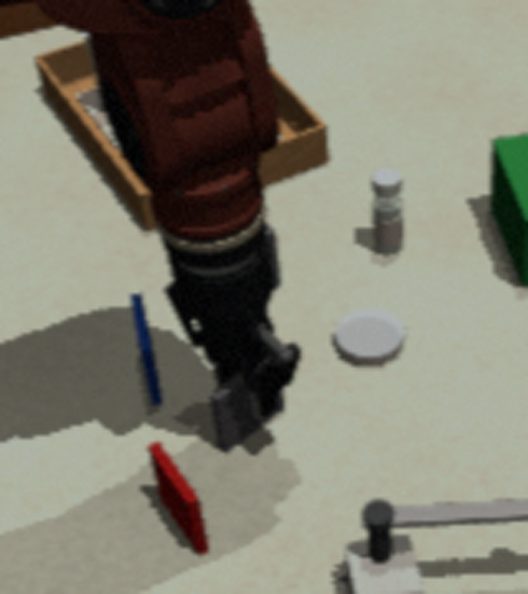

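View pics/w7.png

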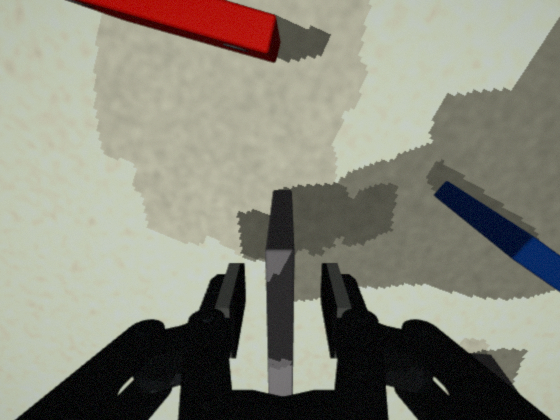

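Call:
play_rows:
  moves:
    - [[-0.001,0,0.001,0,0.0],[-0.001,0,0,0,0.0],[0,0,0,0,0.0]]
  newtons: 30

```text
time_s: 4.0
eef_pos: [0.4925, 0.1976, 0.0038]
eef_rot: [0.02, -0.212, 0.977, -0.002]
force: [-0.5, -0.0, -0.6]
finger_gap: 0.0091
```

```bash
python3 - <<'E'
from h import *
st()
s=snap("wrist","w8")
print(s["extrinsics"][:3,2],s["extrinsics"][:3,3])
E
```

```text
t 4.0 p [0.4925 0.1976 0.0038] jawyaw 114.5 gap 0.0091 F [-0.5 -0.  -0.6]
[-0.33271335 -0.13888741  0.9327444 ] [0.40995729 0.16095771 0.17820263]
```

View pics/w8.png

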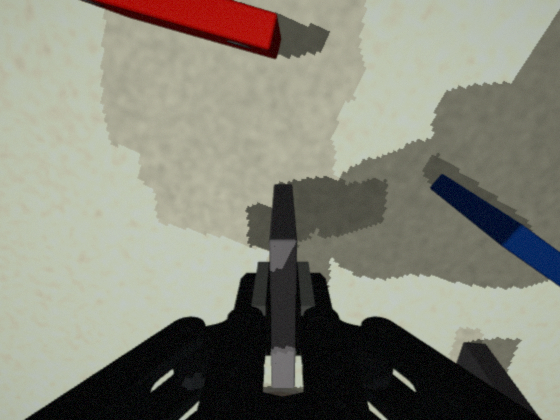

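Call:
play_rows:
  moves:
    - [[0,0,0.045,0,0.0],[0,0,0.045,0,0.0],[-0.005,-0.02,0.04,-0.1,0.0],[-0.005,-0.04,0.01,-0.14,0.0],[-0.005,-0.04,0,-0.14,0.0],[-0.005,-0.04,0,-0.14,0.0],[0,-0.02,0,-0.05,0.0]]
  newtons: 40

```text
time_s: 4.75
eef_pos: [0.4705, 0.0342, 0.1519]
eef_rot: [0.021, 0.079, 0.997, -0.007]
force: [1.2, 0.3, -0.9]
finger_gap: 0.0093
```

```bash
python3 - <<'E'
from h import *
st()
s=snap("wrist","w9")
print(s["extrinsics"][:3,2],s["extrinsics"][:3,3]); st()
E
```

```text
t 4.75 p [0.4705 0.0342 0.1519] jawyaw 80.94 gap 0.0093 F [ 1.2  0.3 -0.9]
[-0.35870337  0.06726273  0.93102503] [0.38122938 0.04927952 0.3259226 ]
t 4.8 p [0.4709 0.0325 0.152 ] jawyaw 80.81 gap 0.0093 F [-0.4 -2.6 -0.2]
```

View pics/w9.png

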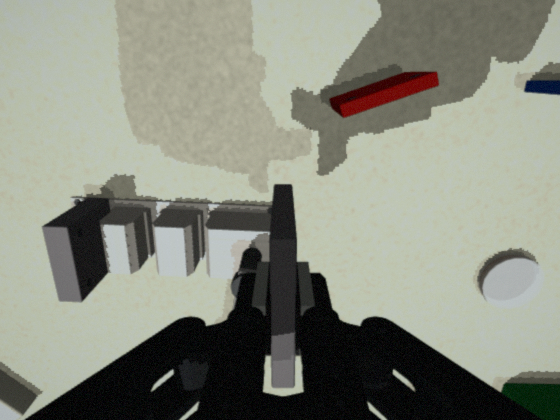

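```bash
python3 - <<'E'
from h import *
s=load("pics/w9.npz")
for r in topface(s,0.048,0.004,(20,275,150,310)): print(r)
print('bar',topface(s,0.084,0.005,(20,140,190,310)))
t=load("pics/top0.npz")
for r in topface(t,0.048,0.008,(280,350,220,265)): print('t',r)
print('bar',topface(t,0.083,0.008,(325,350,220,265)))
print('tcp',proj(s,[.4707,.0335,.152+.039]))
crop(s,30,290,170,310,3,"pics/w9c.png")
E
```

```text
(496.7, -143.1, 74.5, 22.6, 2.6, 'n', 441, 'thick~', np.float64(5.0))
(504.5, -124.6, 51.9, 26.2, -11.7, 'n', 1353, 'thick~', np.float64(15.9))
(514.3, -76.6, 51.9, 30.9, -11.7, 'n', 1629, 'thick~', np.float64(19.2))
(526.2, -18.4, 56.0, 51.9, 78.6, 'n', 2299, 'thick~', np.float64(26.7))
bar [(495.4, -149.8, 71.7, 23.4, -11.6, 'n', 2133, 'thick~', np.float64(19.8))]
t (526.5, -22.4, 51.9, 49.5, 79.2, 'n', 235, 'thick~', np.float64(26.7))
t (515.3, -77.2, 49.9, 34.7, -11.2, 'n', 216, 'thick~', np.float64(24.5))
t (502.5, -127.3, 62.3, 33.0, -10.2, 'n', 200, 'thick~', np.float64(22.7))
t (495.5, -174.7, 49.4, 14.8, -11.7, 'n', 95, 'thick~', np.float64(10.7))
bar [(496.9, -151.2, 69.6, 20.6, -11.7, 'n', 198, 'thick~', np.float64(21.0))]
tcp (np.float64(282.67454772630066), np.float64(285.606106235728))
```

View pics/w9c.png

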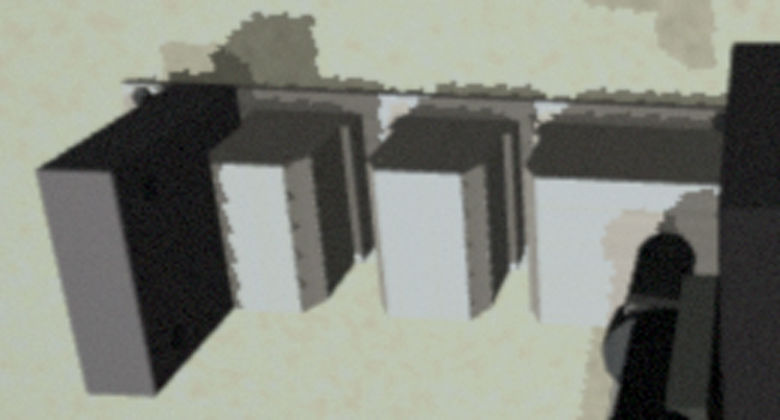

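```bash
python3 - <<'E'
from h import *
s=load("pics/w9.npz"); v=250
g=s["frame"][v].mean(-1).astype(int)
print(g[95:220])
a=np.radians(-11.6); Y=np.array([-np.sin(a),np.cos(a)]); X=np.array([np.cos(a),np.sin(a)]); O=np.array([.5075,-.1018])
for u in (105,127.5,156,185.7,209): 
    p=plane(s,u,v,.048)[:2]-O; print(u,np.round([p@X*1000,p@Y*1000],1))
# front/back edges of top faces
for u,v in [(165,225.5),(165,274),(120,224),(120,272),(230,230),(230,277)]:
    p=plane(s,u,v,.048)[:2]-O; print(u,v,np.round([p@X*1000,p@Y*1000],1))
# held bar: near/far top corners
P=cloud(s)
for v in (245,250,255,355,365,375): print(v,np.round(P[v,[274,283,291]],4).tolist())
E
```

```text
[ 21  15  17  18  12  15  17  20  23  56  81 116 134 138 138 139 137 140
 138 139 137 137 138 138 137 137 137 138 138 138 137 136 110  87  81  83
  81  82  84  83  82  72  48  37  36  35  33  36  34  32  35  36  49  72
  75  54  39  35  37  57  93 111 131 139 139 138 139 139 140 140 139 140
 140 139 139 140 139 138 138 140 139 139 138 138 141 139 139 138 140 127
  92  76  79  82  83  84  85  81  55  37  35  37  33  39  62  77  74  50
  38  52  84 101 103 104 128 137 139 139 138 140 138 138 139 140 139]
105 [  3.2 -35. ]
127.5 [  2.2 -14.4]
156 [ 0.9 11.5]
185.7 [-0.4 38.5]
209 [-1.5 59.6]
165 225.5 [-23.9  21.6]
165 274 [25.9 17.6]
120 224 [-23.5 -18. ]
120 272 [ 25.8 -24.2]
230 230 [-22.4  78.8]
230 277 [26.1 78.3]
245 [[0.436, 0.0363, 0.2178], [0.4371, 0.0393, 0.2165], [0.4377, 0.042, 0.2162]]
250 [[0.4388, 0.0358, 0.2162], [0.4394, 0.0389, 0.2159], [0.4394, 0.0418, 0.2167]]
255 [[0.4398, 0.0356, 0.2179], [0.4405, 0.0387, 0.2176], [0.4413, 0.0415, 0.217]]
355 [[0.4856, 0.0278, 0.2169], [0.4856, 0.0315, 0.2174], [0.4865, 0.0347, 0.217]]
365 [[0.4899, 0.0271, 0.2178], [0.4902, 0.0308, 0.218], [0.4926, 0.0337, 0.2161]]
375 [[0.495, 0.0263, 0.218], [0.4968, 0.0297, 0.2168], [0.4966, 0.0331, 0.2175]]
```

```bash
python3 - <<'E'
from h import *
s=load("pics/w9.npz"); P=cloud(s)
m=(abs(P[...,2]-.217)<.006); m[:,:255]=0; m[:,310:]=0; m[:225]=0; m[390:]=0
n,l,q,c=cv2.connectedComponentsWithStats(m.astype(np.uint8)); i=1+q[1:,4].argmax(); print(q[i])
v,u=np.where(l==i); p=P[v,u]; r=cv2.minAreaRect((p[:,:2]*1000).astype(np.float32)); print(r, np.median(p[:,2]))
A=np.c_[p[:,:2],np.ones(len(p))]; print(np.linalg.lstsq(A,p[:,2],rcond=None)[0])
E
```

```text
[ 255  232   55  156 4515]
((469.078369140625, 35.21576690673828), (20.7548885345459, 70.30529022216797), 88.22813415527344) 0.21682005821018335
[ 0.01385959 -0.00368902  0.21050488]
```

Call:
play_rows:
  moves:
    - [[0.023,-0.043,0,-0.022,0.0],[0.023,-0.042,-0.005,-0.02,0.0],[0,0,-0.04,0,0.0],[0,0,-0.032,0,0.0],[0,0,0,0,0]]

```text
time_s: 5.3
eef_pos: [0.5192, -0.0556, 0.0765]
eef_rot: [0.025, 0.102, 0.994, -0.009]
force: [-0.3, 1.2, -0.7]
finger_gap: 0.0094
```

```bash
python3 - <<'E'
from h import *
st()
s=snap("wrist","w10")
print(s["extrinsics"][:3,2],s["extrinsics"][:3,3]); st()
snap("top","t10"); s=snap("side","s10"); crop(s,190,330,160,310,4,"pics/s10c.png"); st()
E
```

```text
t 5.3 p [ 0.5192 -0.0556  0.0765] jawyaw 78.23 gap 0.0094 F [-0.3  1.2 -0.7]
[-0.36208408  0.08696895  0.92807948] [ 0.42958323 -0.03576695  0.24973353]
t 5.35 p [ 0.5202 -0.0557  0.0788] jawyaw 78.25 gap 0.0092 F [-0.4  0.4  0.7]
t 5.45 p [ 0.522  -0.056   0.0818] jawyaw 78.29 gap 0.0097 F [ 0.3 -0.3  0.2]
```

View pics/w10.png

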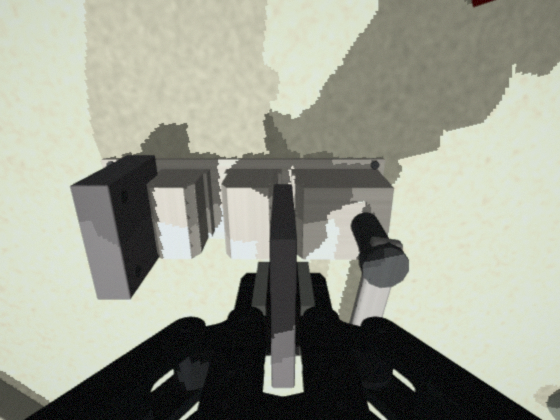

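View pics/s10c.png

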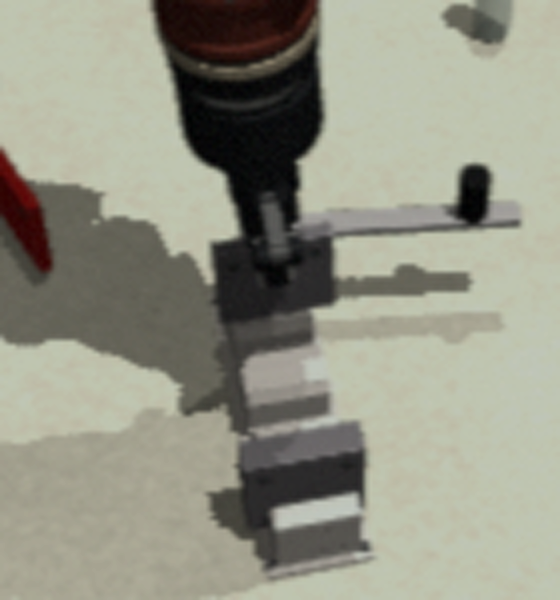

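```bash
python3 - <<'E'
from h import *
s=load("pics/w10.npz"); crop(s,130,400,150,300,2.9,"pics/w10c.png")
P=cloud(s)
for v in (200,215,230): print(v,s["frame"][v,215:330].mean(-1).astype(int))
for v in (188,195,205,220,232): 
    k=[u for u in range(262,305) if P[v,u,2]>.07]; print(v,min(k),max(k),np.round(P[v,min(k)],4),np.round(P[v,max(k)],4))
E
```

```text
200 [ 68  68  69  70  70  82 134 125 117 114 111 113 132 150 155 156 156 156
 155 154 154 156 155 156 156 155 155 155 156 157 157 156 155 154 153 153
 153 155 154 154 153 154 154 154 155 154 152 152 152 152 154 153 153 126
  95  83  79  57  34  29  27  27  29  27  28  30  26  31  31  30  31  31
  24  27  29  29  22  37  78  93  73  58  57  57  54  57  55  54  60  66
  68  68  68  67  69  68  69  68  67  66  69  69  69  69  68  66  68  69
  69  68  67  69  69  68  69]
215 [ 96  98  98  97  96  99 100 107 120 118 114 112 114 131 147 154 155 155
 155 154 154 155 155 156 155 156 154 154 155 155 155 154 155 152 151 152
 152 152 151 151 151 151 153 153 153 153 152 151 151 151 153 153 153 139
 104  82  52  32  26  29  28  29  27  29  25  26  27  32  32  26  27  27
  29  26  32  32  26  30  26  31  47  54  58  57  56  55  56  57  62  68
  71  70  69  70  70  69  70  72  71  71  71  70  69  70  70  70  69  70
  70  70  72  80 129 143 144]
230 [147 162 164 163 164 164 163 165 162 140 122 114 113 115 129 147 153 153
 155 155 154 152 152 152 153 154 152 153 154 154 155 156 154 153 152 151
 152 151 151 151 150 151 151 152 152 153 151 151 150 151 151 152 151 149
 106  50  30  29  32  30  29  29  28  29  26  27  28  27  30  27  30  26
  29  26  30  28  29  27  27  26  31  51  67  69  68  67  65  71  89 100
  98  97  99 100  99  98  99  98  98  99  98  98 100  99  99 101  97  98
 100  98 108 150 162 163 163]
188 273 291 [ 0.4839 -0.0543  0.0796] [ 0.4853 -0.0452  0.081 ]
195 273 292 [ 0.4836 -0.0538  0.0916] [ 0.4858 -0.0449  0.0905]
205 272 293 [ 0.4834 -0.0537  0.1053] [ 0.4854 -0.0445  0.1049]
220 271 294 [ 0.4829 -0.0532  0.1234] [ 0.4848 -0.0443  0.1231]
232 270 295 [ 0.4828 -0.0531  0.1344] [ 0.4847 -0.0441  0.1344]
```

View pics/w10c.png

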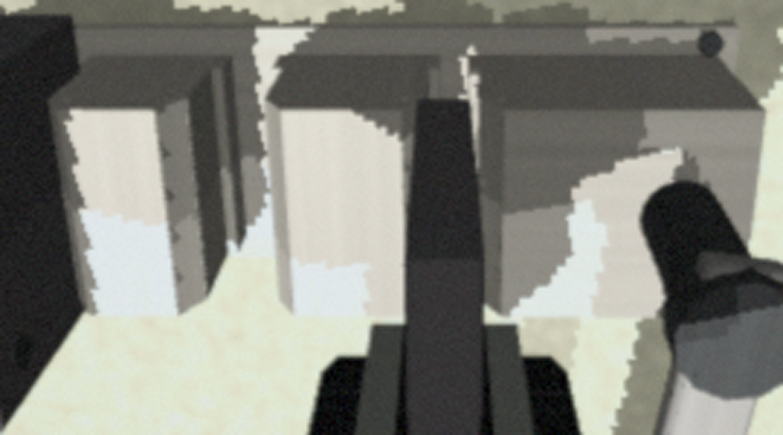

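```bash
python3 - <<'E'
from h import *
s=load("pics/w10.npz")
a=np.radians(-11.6); Y=np.array([-np.sin(a),np.cos(a)]); X=np.array([np.cos(a),np.sin(a)]); O=np.array([.5086,-.1028])
def R(p): p=np.array(p)[:2]-O; return np.round([p@X*1000,p@Y*1000],1)
for v,us in [(200,(228,268.3,304.5)),(215,(229,268.6,303.5)),(230,(230,269.2,302.7))]:
    print(v,[R(plane(s,u,v,.048)).tolist() for u in us])
for v in (187.5,254.5): print(R(plane(s,250,v,.048)))
for p in [(.4839,-.0543),(.4853,-.0452),(.4828,-.0531),(.4847,-.0441)]: print('bar front',R(p))
P=cloud(s)
for v in (245,250,300,350,370,380):
    k=[u for u in range(262,305) if abs(P[v,u,2]-.145)<.008]; print(v,min(k),max(k),R(P[v,min(k)]),R(P[v,max(k)]),P[v,282,2])
E
```

```text
200 [[-15.5, 13.1], [-15.5, 38.1], [-15.6, 60.6]]
215 [[-5.4, 13.1], [-5.4, 38.1], [-5.5, 60.2]]
230 [[5.1, 13.1], [5.0, 38.3], [5.0, 59.8]]
[-23.7  27.1]
[23.  25.3]
bar front [-33.9  42.5]
bar front [-34.4  51.7]
bar front [-35.3  43.5]
bar front [-35.2  52.7]
245 269 296 [-33.3  43.4] [-33.2  53. ] 0.14108661391182842
250 269 296 [-30.4  43.3] [-30.6  53. ] 0.14104667366078558
300 262 304 [-12.9  40.7] [-12.5  56. ] 0.1422394354701511
350 265 300 [ 3.7 41.8] [ 2.8 54.5] 0.14142728242864086
370 271 294 [24.3 43.2] [25.  52.7] 0.1410552076517274
380 271 294 [31.2 43.1] [29.6 52.8] 0.14204785914379053
```

Call:
play_rows:
  moves:
    - [[-0.004,0.0025,-0.02,0,0.0],[-0.001,0,-0.018,0,0.0],[-0.001,0,-0.008,0,0.0]]

```text
time_s: 5.75
eef_pos: [0.521, -0.0539, 0.0435]
eef_rot: [0.034, 0.101, 0.994, -0.011]
force: [0.2, 0.6, -0.3]
finger_gap: 0.0096
```

```bash
cat >> h.py <<'E'
def rackchk(s,O=(.5086,-.1028),a=-11.6):
    a=np.radians(a); Y=np.array([-np.sin(a),np.cos(a)]); X=np.array([np.cos(a),np.sin(a)]); O=np.array(O)
    return lambda p: np.round([(np.array(p)[:2]-O)@X*1000,(np.array(p)[:2]-O)@Y*1000],1)
E
python3 - <<'E'
from h import *
st()
s=snap("wrist","w11"); R=rackchk(s); P=cloud(s); crop(s,130,400,130,320,2.9,"pics/w11c.png")
st()
g=s["frame"].mean(-1).astype(int)
for v in (180,195,210): print(v,g[v,215:330])
for v in range(150,240,6):
    p=P[v,282]; print(v,np.round(p,4))
E
```

```text
t 5.75 p [ 0.521  -0.0539  0.0435] jawyaw 78.42 gap 0.0096 F [ 0.2  0.6 -0.3]
t 5.8 p [ 0.5205 -0.0537  0.0427] jawyaw 78.42 gap 0.0095 F [-1.4  0.6 -0.9]
180 [72 68 64 63 61 61 58 61 58 59 59 58 57 60 61 62 62 58 62 59 60 63 60 62
 61 60 62 63 60 61 62 59 58 61 60 60 59 60 60 60 60 60 60 60 61 58 58 61
 63 60 60 60 60 58 61 56 57 60 62 63 60 62 64 73 76 77 77 77 76 77 77 78
 75 74 63 59 60 58 59 62 59 63 59 60 59 58 62 59 62 59 59 60 62 61 58 59
 60 60 61 60 60 58 63 60 59 60 60 61 60 61 59 63 59 60 62]
195 [58 58 58 60 58 57 59 57 60 59 58 59 59 61 62 59 59 59 60 59 62 60 59 60
 59 60 59 58 59 58 58 57 59 59 59 58 59 58 59 59 59 58 58 59 58 59 58 59
 60 59 61 57 55 55 55 56 57 46 34 31 31 31 30 32 33 28 33 32 31 30 27 30
 31 31 30 29 32 34 48 56 59 57 58 58 59 58 57 57 59 58 59 56 56 59 56 55
 58 55 58 58 59 57 56 58 59 60 59 56 58 58 59 58 57 59 57]
210 [165 166 166 166 165 165 165 159 117  85  79  81  77  75  77  77  77  78
  78  77  77  75  77  76  75  74  75  77  76  75  76  76  74  76  79  78
  77  76  78  76  76  77  76  77  79  75  69  63  61  62  62  62  62  63
  64  64  47  38  33  29  30  33  31  33  28  35  29  33  33  32  34  31
  33  32  32  32  31  32  30  47  58  61  62  61  61  60  61  66  73  77
  78  78  76  79  76  79  78  79  77  76  76  77  78  79  78  78  79  78
  77  77  76  77  78  79  75]
150 [ 4.775e-01 -4.710e-02  3.000e-04]
156 [ 0.4813 -0.0478  0.    ]
162 [ 4.851e-01 -4.860e-02  2.000e-04]
168 [ 0.4884 -0.0493  0.0024]
174 [ 0.4916 -0.0499  0.0047]
180 [ 0.4956 -0.0507  0.0042]
186 [ 0.4859 -0.048   0.0446]
192 [ 0.4857 -0.0478  0.054 ]
198 [ 0.4854 -0.0476  0.0632]
204 [ 0.4851 -0.0474  0.0714]
210 [ 0.4848 -0.0472  0.0791]
216 [ 0.4847 -0.0471  0.0854]
222 [ 0.4842 -0.0469  0.0925]
228 [ 0.4843 -0.0468  0.0974]
234 [ 0.4842 -0.0467  0.1027]
```

View pics/w11c.png

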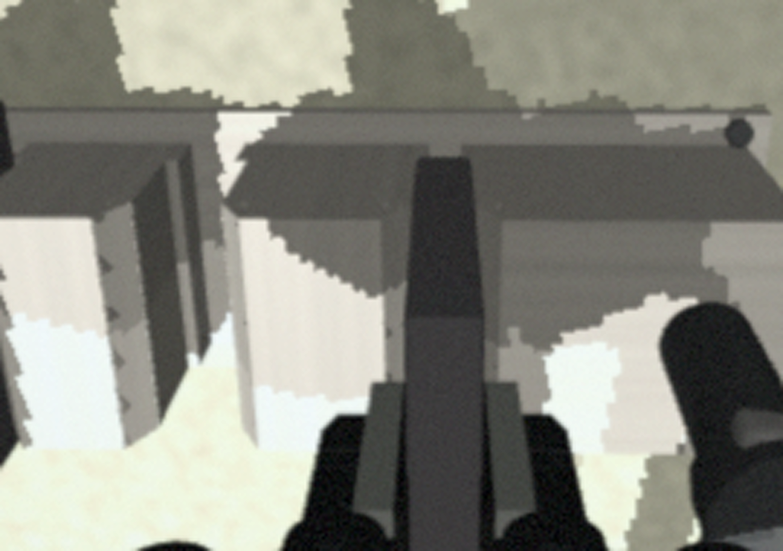

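```bash
python3 - <<'E'
from h import *
s=load("pics/w11.npz"); R=rackchk(s); P=cloud(s)
print('mouth',R(plane(s,261.8,210,.048)),R(plane(s,302.5,210,.048)),'throat',R(plane(s,277.7,180,.004)),R(plane(s,288.7,180,.004)), 'blk2 left',R(plane(s,223.2,210,.048)))
for v in (188,200,215,232):
    k=[u for u in range(262,305) if abs(P[v,u,0]-.485)<.004 and P[v,u,2]>.035]; print(v,min(k),max(k),R(P[v,min(k)]),R(P[v,max(k)]),P[v,282,2])
for v in (245,255,370,380):
    k=[u for u in range(262,305) if abs(P[v,u,2]-.108)<.008]; print(v,min(k),max(k),R(P[v,min(k)]),R(P[v,max(k)]),P[v,282,2])
E
```

```text
mouth [-21.1  38.5] [-21.3  59.8] throat [-23.1  45.7] [-23.2  52.7] blk2 left [-21.   18.3]
188 273 291 [-32.9  44.5] [-33.3  53.7] 0.04816300029852802
200 272 293 [-33.5  44.8] [-32.7  54.6] 0.0648852947746959
215 271 294 [-33.9  45.1] [-34.2  54.7] 0.08359796788937626
232 270 295 [-34.7  45.6] [-34.8  54.8] 0.10122931613632272
245 269 296 [-32.7  45.5] [-32.6  55.1] 0.10797007203982412
255 269 296 [-28.4  45.4] [-28.3  55.2] nan
370 271 294 [24.5 45.6] [23.9 55. ] 0.10958601316121445
380 271 294 [30.4 45.5] [29.8 55.1] 0.10938991230995017
```

Call:
play_rows:
  moves:
    - [[-0.001,0,-0.012,0,0.0],[-0.001,0,-0.009,0,0.0],[-0.001,0,-0.006,0,0.0]]

```text
time_s: 6.1
eef_pos: [0.5206, -0.0543, 0.0187]
eef_rot: [0.037, 0.1, 0.994, -0.012]
force: [0.9, -0.1, 29.2]
finger_gap: 0.0093
```

```bash
python3 - <<'E'
from h import *
st()
s=snap("wrist","w12"); R=rackchk(s); P=cloud(s); crop(s,130,400,130,320,2.9,"pics/w12c.png")
st()
for v in (250,255,370,380):
    k=[u for u in range(262,305) if abs(P[v,u,2]-.088)<.012]; print(v,min(k),max(k),R(P[v,min(k)]),R(P[v,max(k)]),P[v,283,2])
E
```

```text
t 6.1 p [ 0.5206 -0.0543  0.0187] jawyaw 78.47 gap 0.0093 F [ 0.9 -0.1 29.2]
t 6.15 p [ 0.5209 -0.0545  0.0188] jawyaw 78.47 gap 0.0095 F [ 0.4 -0.   6. ]
250 269 296 [-31.7  44.9] [-31.7  54.6] 0.0825433159039848
255 269 296 [-29.   44.9] [-30.2  54.6] 0.08274603415106191
370 271 294 [24.2 45. ] [24.2 54.6] 0.08417392953401497
380 271 294 [29.9 45. ] [29.6 54.6] 0.08393226761209846
```

View pics/w12c.png

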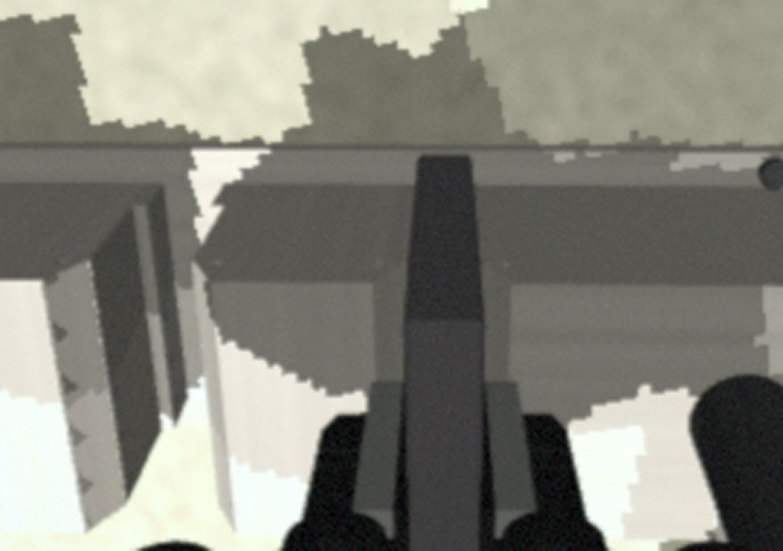

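Call:
play_rows:
  moves:
    - [[0,0,0,0,0.025],[-0.001,0,0.0,0,0.025],[-0.001,0,0.03,0,0.03],[-0.01,0.02,0.045,0.05,0.05],[-0.02,0.04,0.045,0.14,0.05],[0,0.05,0.02,0.14,0.05],[0,0.05,0,0.14,0.05]]

```text
time_s: 6.85
eef_pos: [0.4919, 0.0918, 0.154]
eef_rot: [0.041, -0.136, 0.99, -0.005]
force: [1.0, -0.0, 0.0]
finger_gap: 0.0501
```

```bash
python3 - <<'E'
from h import *
o=st(); print(o["eef_rot"])
s=snap("wrist","w13"); print(s["extrinsics"][:3,2])
s=snap("side","s13"); crop(s,190,330,160,310,4,"pics/s13c.png"); st()
E
```

```text
t 6.85 p [0.4919 0.0918 0.154 ] jawyaw 105.6 gap 0.0501 F [ 1. -0.  0.]
[ 0.04061261 -0.13601243  0.98985961 -0.0054026 ]
[-0.3886214  -0.08770609  0.91721374]
t 6.95 p [0.4905 0.0957 0.1518] jawyaw 105.96 gap 0.0504 F [ 0.6 -0.8  0.4]
```

View pics/s13c.png

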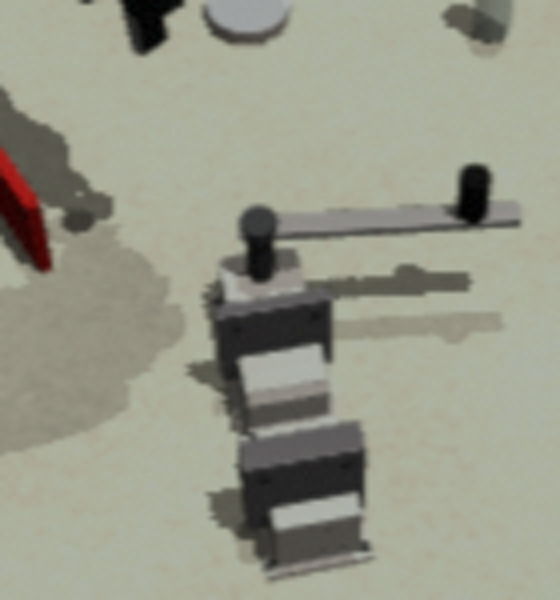

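View pics/w13.png

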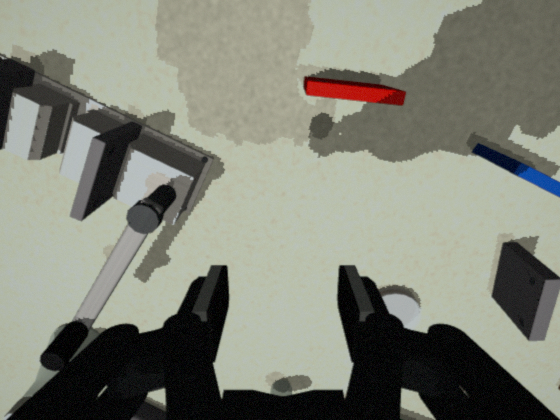

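Call:
play_rows:
  moves:
    - [[0.01,0.05,0,0.02,0.05],[0.01,0.05,0,0.02,0.05],[0.01,0.05,0,0.02,0.05],[0.01,0.05,-0.01,0,0.05],[0.005,0.05,-0.03,0,0.05],[0,0.005,-0.045,0,0.05],[0,0,0,0,0.05]]

```text
time_s: 7.65
eef_pos: [0.5347, 0.3405, 0.0698]
eef_rot: [0.042, -0.167, 0.985, -0.004]
force: [-0.7, -0.9, 0.1]
finger_gap: 0.0502
```

```bash
python3 - <<'E'
from h import *
st(); s=snap("wrist","w14"); print(s["extrinsics"][:3,2])
for r in topface(s,0.068,0.006,(0,560,0,420)): print(r)
baroff(s,.068,.17,(230,330)); st()
E
```

```text
t 7.65 p [0.5347 0.3405 0.0698] jawyaw 109.23 gap 0.0502 F [-0.7 -0.9  0.1]
[-0.38373627 -0.11340787  0.91645247]
(432.1, 296.2, 54.2, 10.0, 80.8, 'n', 2604, 'thick~', np.float64(7.3))
(537.0, 348.0, 71.1, 14.8, 19.2, 'n', 2858, 'thick~', np.float64(13.2))
f 270 227 338 -0.11382334401779204
f 280 227 338 -0.10690239703279864
f 300 228 337 -0.049924028109570674
bar 200 283 310 7.37
bar 220 283 309 7.29
bar 240 283 309 7.48
bar 260 283 308 7.39
bar 280 283 307 7.3
t 7.7 p [0.5368 0.3409 0.0741] jawyaw 109.19 gap 0.05 F [-0.4 -0.   1. ]
```

View pics/w14.png

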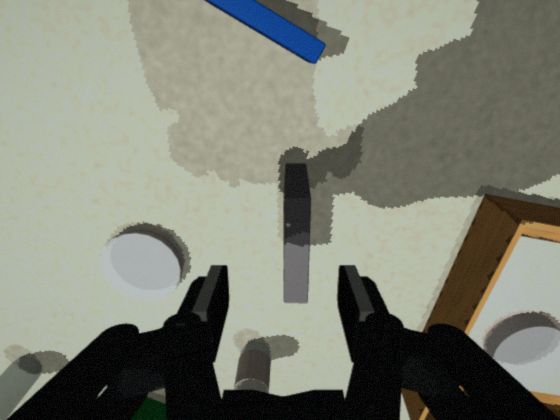

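Call:
play_rows:
  moves:
    - [[0.001,0.0085,-0.02,0,0.04],[0,0,-0.03,0,0.04],[-0.001,0,-0.024,0,0.04],[0,0,0,0,0.04]]

```text
time_s: 8.1
eef_pos: [0.5437, 0.3477, 0.0101]
eef_rot: [0.05, -0.164, 0.985, -0.002]
force: [-0.7, -0.6, 0.3]
finger_gap: 0.0402
```

```bash
python3 - <<'E'
from h import *
st(); s=snap("wrist","w15"); print(s["extrinsics"][:3,2],s["extrinsics"][2,3])
baroff(s,.068,.17,(246,320)); st()
E
```

```text
t 8.1 p [0.5437 0.3477 0.0101] jawyaw 108.88 gap 0.0402 F [-0.7 -0.6  0.3]
[-0.39948528 -0.11664082  0.90928897] 0.17869949616115957
f 270 281 283 -0.2881077938484318
f 280 281 283 -0.2953374961252532
f 300 281 283 -0.3019021039485037
bar 240 269 309 2.3
bar 260 270 308 2.35
bar 280 270 308 2.43
t 8.15 p [0.5452 0.3482 0.0125] jawyaw 108.87 gap 0.04 F [ 0.6 -0.4  1.3]
```

View pics/w15.png

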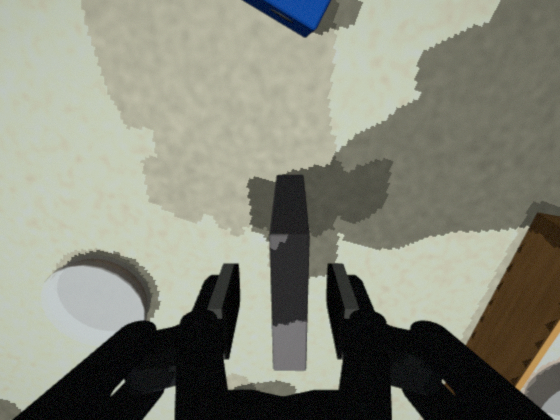

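Call:
play_rows:
  moves:
    - [[-0.007,0.001,-0.013,0,0.035],[-0.001,0,-0.001,0,0.0],[-0.001,0,0,0,0.0],[-0.001,0,0,0,0.0]]
  newtons: 40

```text
time_s: 8.55
eef_pos: [0.5391, 0.3495, 0.0054]
eef_rot: [0.056, -0.163, 0.985, -0.001]
force: [-0.2, 0.4, -1.3]
finger_gap: 0.0144
```

```bash
python3 - <<'E'
from h import *
st(); s=snap("wrist","w16"); print(s["extrinsics"][:3,2],s["extrinsics"][2,3])
P=cloud(s)
for v in (245,260,330,350,370): print(v,np.round(P[v,[274,283,291]],4).tolist())
E
```

```text
t 8.55 p [0.5391 0.3495 0.0054] jawyaw 108.73 gap 0.0144 F [-0.2  0.4 -1.3]
[-0.41002379 -0.11966875  0.90419018] 0.17282475922266932
245 [[0.5048, 0.3346, 0.0654], [0.504, 0.3377, 0.065], [0.5031, 0.3404, 0.0649]]
260 [[0.509, 0.3361, 0.0683], [0.5078, 0.3391, 0.0685], [0.5065, 0.3416, 0.0692]]
330 [[0.5399, 0.3462, 0.0691], [0.5395, 0.3498, 0.0682], [0.5385, 0.3528, 0.0681]]
350 [[0.5512, 0.3498, 0.0681], [0.5495, 0.3532, 0.0685], [0.5487, 0.3564, 0.0683]]
370 [[0.5623, 0.3535, 0.0682], [0.5599, 0.3567, 0.0691], [0.5593, 0.3601, 0.0686]]
```

View pics/w16.png

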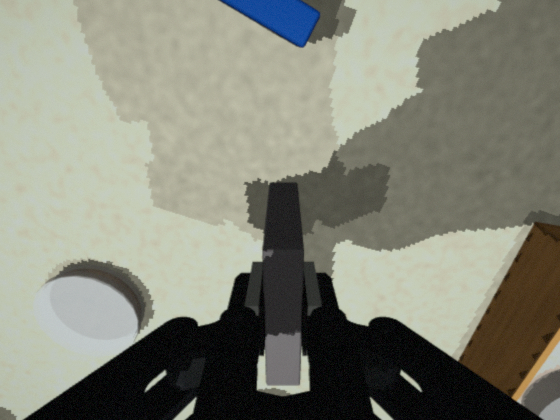

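Call:
play_rows:
  moves:
    - [[0,0,0.045,0,0.0],[0,0,0.045,0,0.0],[-0.005,-0.02,0.045,-0.06,0.0],[-0.005,-0.045,0.015,-0.06,0.0],[-0.005,-0.048,0,-0.06,0.0],[-0.005,-0.048,0,-0.06,0.0],[-0.005,-0.048,0,-0.06,0.0],[-0.004,-0.048,0,-0.06,0.0]]
  newtons: 50

```text
time_s: 9.4
eef_pos: [0.5069, 0.0891, 0.1637]
eef_rot: [0.058, 0.017, 0.998, -0.011]
force: [0.8, 0.3, -1.0]
finger_gap: 0.0145
```

```bash
python3 - <<'E'
from h import *
st()
E
```

```text
t 9.4 p [0.5069 0.0891 0.1637] jawyaw 87.95 gap 0.0145 F [ 0.8  0.3 -1. ]
```

Call:
play_rows:
  moves:
    - [[0,-0.048,0,-0.05,0.0],[0,-0.048,0,-0.05,0.0],[0,-0.048,0,-0.05,0.0],[0,-0.045,0,-0.017,0.0],[0,0,-0.045,0,0.0],[-0.001,0,-0.035,0,0],[-0.001,0,0,0,0]]

```text
time_s: 10.1
eef_pos: [0.5043, -0.1153, 0.0872]
eef_rot: [0.062, 0.109, 0.992, -0.018]
force: [-0.6, 0.6, -0.8]
finger_gap: 0.0141
```

```bash
python3 - <<'E'
from h import *
st()
s=snap("wrist","w17"); R=rackchk(s); P=cloud(s); st(); crop(s,100,400,130,320,2.6,"pics/w17c.png")
g=s["frame"].mean(-1).astype(int)
for v in (215,): print(v,g[v,150:400])
zt=np.median(P[250:260,275:290,2]); print(zt)
for v in (240,250,260,350,370,380):
    k=[u for u in range(255,312) if abs(P[v,u,2]-zt)<.006]; print(v,min(k),max(k),R(P[v,min(k)]),R(P[v,max(k)]),np.round(P[v,283],4))
for v in range(170,240,8): print(v,np.round(P[v,[270,275,283,291,296]],4).tolist())
E
```

```text
t 10.1 p [ 0.5043 -0.1153  0.0872] jawyaw 77.35 gap 0.0141 F [-0.6  0.6 -0.8]
t 10.15 p [ 0.5052 -0.1155  0.0897] jawyaw 77.38 gap 0.0143 F [-1.  -0.3  1. ]
215 [157 154 154 153 154 156 156 156 158 157 157 156 157 157 157 157 157 158
 158 159 158 158 158 156 157 156 154 154 151 153 153 154 154 154 156 161
 160 161 162 161 162 163 162 162 161 162 160 158 128  98  91  86  87  88
  88  90  88  89  90  87  89  88  89  86  89  88  88  89  86  89  86  89
  86  89  90  89  90  86  87  88  88  87  77  58  35  27  21  22  23  25
  22  22  23  24  27  26  29  50  65  67  65  64  66  73  71  96 131 143
 146 148 148 148 148 147 146 128  77  37  26  28  26  32  25  26  31  26
  26  27  31  25  27  29  29  26  25  31  30  31  29  30  29  30  30  27
  30  29  28  28  23  39  93 146 161 161 161 161 154 147 143 115  76  74
  90  88  61  43  59  67  67  65  67  65  63  59  77  92  97  98  96  98
  97  96 110 148 160 159 161 160 161 160 160 160 160 160 160 160 159 159
 161 160 160 160 160 160 160 160 159 161 160 160 159 161 155 114  75  78
  81  73  50  32  29  32  28  34  31  32  30  32  33  34  32  33  31  31
  33  33  33  35  44  59  69  72  73  90  97  96  96  97  99  99]
nanTraceback (most recent call last):
  File "<stdin>", line 8, in <module>
ValueError: min() iterable argument is empty
```

View pics/w17c.png

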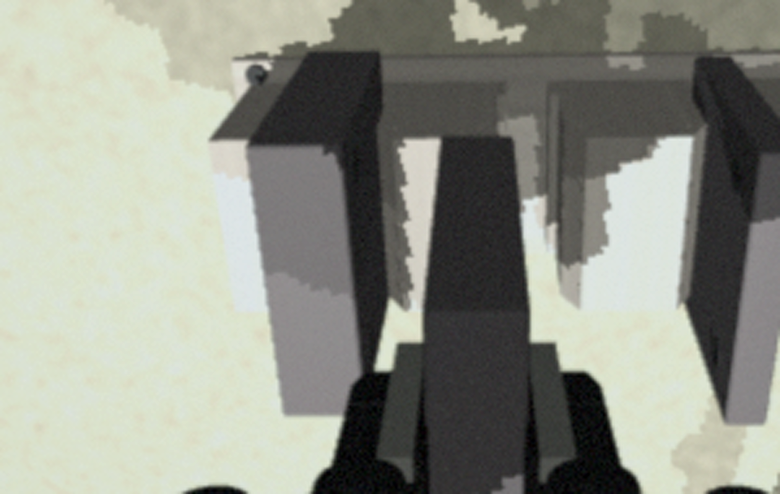

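```bash
cat >> h.py <<'E'
def held(s,R,z0,z1):
    P=cloud(s); m=np.zeros(P.shape[:2],bool); m[150:395,262:305]=1
    m&=(P[...,2]>z0)&(P[...,2]<z1)
    for v in (245,252,258,262,345,360,375,385):
        k=np.where(m[v])[0]
        if len(k)>8: print('top',v,k.min(),k.max(),R(P[v,k.min()]),R(P[v,k.max()]),round(float(np.nanmedian(P[v,k,2])),4))
def front(s,R,x0,tol=.012,zmin=.03):
    P=cloud(s)
    for v in range(160,245,8):
        k=[u for u in range(245,325) if abs(P[v,u,0]-x0)<tol and P[v,u,2]>zmin]
        if len(k)>8: print('front',v,min(k),max(k),R(P[v,min(k)]),R(P[v,max(k)]),round(float(np.nanmedian(P[v,k,2])),4))
E
python3 - <<'E'
from h import *
s=load("pics/w17.npz"); R=rackchk(s); held(s,R,.13,.18); front(s,R,.47,.02,.07)
for u in (313,326,331,387): print(u,R(plane(s,u,215,.048)))
for v in (182,247): print(v,R(plane(s,345,v,.048)))
E
```

```text
top 245 263 302 [-38.9 -19.2] [-39.1  -5.1] 0.1464
top 252 262 303 [-38.1 -19.4] [-38.2  -4.8] 0.1497
top 258 262 303 [-36.2 -19.4] [-35.3  -4.8] 0.1499
top 262 262 303 [-33.5 -19.6] [-33.6  -4.8] 0.15
top 345 262 304 [ -3.9 -20.1] [-3.6 -4.5] 0.1507
top 360 265 300 [ 15.1 -20.5] [15.5 -5.7] 0.1505
top 375 266 299 [ 24.  -20.4] [24.  -6.2] 0.1509
top 385 267 298 [ 29.8 -20.1] [29.7 -6.6] 0.1509
front 184 269 296 [-38.1 -20.6] [-37.9  -6.6] 0.0858
front 192 268 297 [-38.3 -20.5] [-37.9  -6.2] 0.0962
front 200 267 298 [-37.7 -20.5] [-38.1  -5.9] 0.1061
front 208 266 299 [-37.6 -20.4] [-37.8  -5.6] 0.1151
front 216 266 300 [-38.6 -19.7] [-37.7  -5.3] 0.1226
front 224 265 300 [-37.9 -19.8] [-38.1  -5.4] 0.1301
front 232 264 301 [-39.2 -19.5] [-38.9  -5.2] 0.1368
front 240 263 302 [-38.4 -19.6] [-38.7  -5. ] 0.1427
313 [-0.5  5. ]
326 [-0.5 13.6]
331 [-0.4 16.9]
387 [-0.2 53.7]
182 [-23.8  24.8]
247 [24.6 27.7]
```

Call:
play_rows:
  moves:
    - [[0.004,0.012,0,0.018,0.0],[-0.001,0,-0.018,0,0.0],[-0.001,0,-0.016,0,0.0]]

```text
time_s: 10.45
eef_pos: [0.5124, -0.1027, 0.0639]
eef_rot: [0.068, 0.098, 0.993, -0.02]
force: [-0.9, -0.3, -0.2]
finger_gap: 0.0144
```

```bash
python3 - <<'E'
from h import *
st()
s=snap("wrist","w18"); R=rackchk(s); st(); crop(s,100,400,130,320,2.6,"pics/w18c.png")
held(s,R,.10,.14); front(s,R,.475,.02,.04)
E
```

```text
t 10.45 p [ 0.5124 -0.1027  0.0639] jawyaw 78.65 gap 0.0144 F [-0.9 -0.3 -0.2]
t 10.5 p [ 0.5112 -0.1021  0.0612] jawyaw 78.66 gap 0.0146 F [-1.5  0.  -3.6]
top 245 263 302 [-34.7  -5.9] [-34.8   8.2] 0.1227
top 252 262 303 [-33.7  -6. ] [-33.2   8.5] 0.1258
top 258 262 303 [-30.8  -6.1] [-31.5   8.6] 0.1262
top 262 262 304 [-29.1  -6.1] [-11.6  10.3] 0.1261
top 345 262 304 [ 0.5 -6. ] [0.4 9.6] 0.1274
top 360 265 300 [20.8 -5.9] [19.5  8.8] 0.1275
top 375 266 299 [28.5 -5.6] [29.2  8.6] 0.1278
top 385 267 298 [34.7 -5.2] [34.7  8.3] 0.128
front 184 245 313 [-23.7 -22.9] [-23.9  16.9] 0.0616
front 192 245 324 [-21.  -22.3] [-21.6  23. ] 0.0479
front 200 245 310 [-16.3 -22.4] [-17.5  15. ] 0.0809
front 208 245 299 [-11.4 -22.6] [-32.9   7.7] 0.0906
front 216 266 300 [-33.7  -6.4] [-33.1   8. ] 0.099
front 224 265 300 [-33.3  -6.4] [-34.1   7.8] 0.1064
front 232 264 301 [-34.2  -6.2] [-33.5   8.1] 0.1129
front 240 263 302 [-34.   -6.2] [-34.1   8.3] 0.1189
```

View pics/w18c.png

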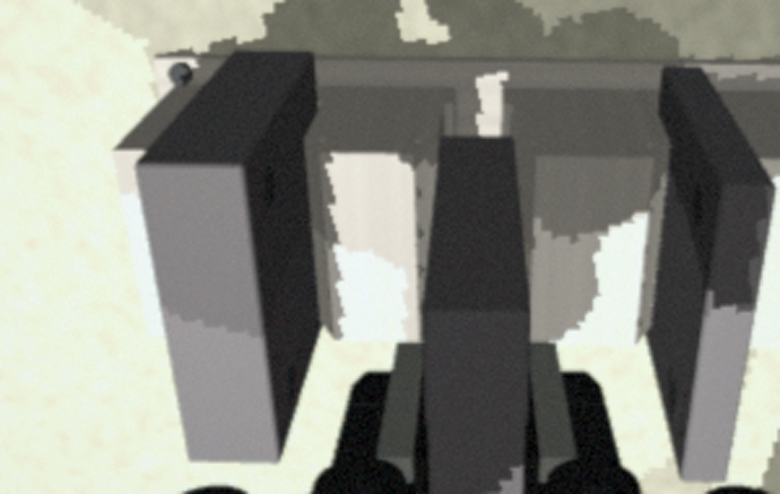

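```bash
python3 - <<'E'
from h import *
s=load("pics/w18.npz"); R=rackchk(s); P=cloud(s)
g=s["frame"].mean(-1).astype(int); print(g[205,222:350])
for u in (259.6,305.8,350): print(R(plane(s,u,207,.048)))
k=[u for u in range(262,310) if P[190,u,2]>.06]; print(min(k),max(k),R(P[190,min(k)]),R(P[190,max(k)]),P[190,283])
E
```

```text
[ 61  58  72  75  73  76  96 147 161 161 162 161 161 161 161 162 162 162
 161 161 160 159 160 160 159 159 158 159 160 161 160 161 159 158 159 159
 156 125  82  71  83  89  90  91  78  51  32  34  32  34  35  36  33  33
  30  33  31  34  34  33  32  32  31  33  32  28  33  34  32  30  34  32
  33  29  33  34  34  41  55  59  59  60  59  66  71  74  75  77  76  76
  74  74  73  75  75  73  76  76  74  76  74  77  75  75  74  74  75  73
  74  74  75  75  74  74  75  74  74  76  74  75  73  74  72  75  75  76
  77  74]
[-12.2 -14. ]
[-12.6  12.8]
[-13.1  38.3]
268 297 [-31.9  -7.6] [-33.1   7. ] [ 0.47643643 -0.09615713  0.06973572]
```

Call:
play_rows:
  moves:
    - [[-0.001,-0.0007,-0.014,0,0.0],[-0.001,0,-0.012,0,0.0],[-0.001,0,-0.006,0,0.0]]

```text
time_s: 10.8
eef_pos: [0.5097, -0.1025, 0.0296]
eef_rot: [0.068, 0.097, 0.993, -0.02]
force: [0.1, -0.8, -0.2]
finger_gap: 0.014
```

```bash
python3 - <<'E'
from h import *
st()
s=snap("wrist","w19"); R=rackchk(s); st(); crop(s,100,400,130,320,2.6,"pics/w19c.png")
held(s,R,.08,.115); front(s,R,.475,.012,.05)
E
```

```text
t 10.8 p [ 0.5097 -0.1025  0.0296] jawyaw 78.77 gap 0.014 F [ 0.1 -0.8 -0.2]
t 10.85 p [ 0.5091 -0.1023  0.0287] jawyaw 78.77 gap 0.0141 F [-0.8 -2.3 -2.9]
top 245 263 303 [-36.5  -6.3] [-36.2   8.3] 0.0884
top 252 262 303 [-35.8  -6.5] [-36.5   8.1] 0.0915
top 258 262 303 [-33.8  -6.4] [-33.3   8.3] 0.0916
top 262 262 303 [-31.5  -6.5] [-31.9   8.3] 0.0918
top 345 262 304 [-2.5 -6.2] [-3.1  9.3] 0.0931
top 360 265 300 [17.5 -6.2] [17.3  8.6] 0.0932
top 375 266 299 [26.6 -5.9] [25.3  8.4] 0.0935
top 385 267 298 [31.8 -5.4] [32.6  8.1] 0.0936
front 208 266 299 [-35.6  -7.4] [-36.1   7.3] 0.0568
front 216 266 300 [-36.2  -6.8] [-35.8   7.6] 0.0646
front 224 265 300 [-36.2  -6.8] [-37.    7.4] 0.0719
front 232 264 301 [-36.6  -6.7] [-37.3   7.7] 0.0786
front 240 263 302 [-35.9  -6.7] [-36.5   8. ] 0.0848
```

View pics/w19c.png

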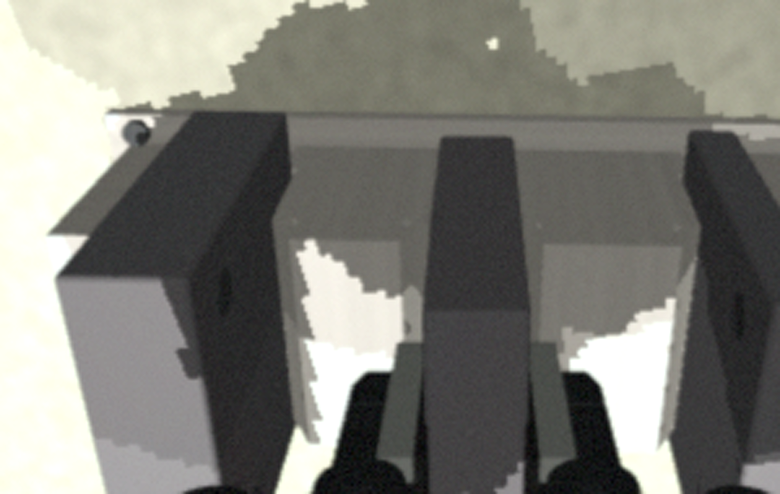

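Call:
play_rows:
  moves:
    - [[0.001,-0.0005,-0.005,0,0.0],[0.0005,0,-0.004,0,0.0]]

```text
time_s: 11.05
eef_pos: [0.5115, -0.1032, 0.0205]
eef_rot: [0.069, 0.097, 0.993, -0.02]
force: [-5.6, 3.2, 26.1]
finger_gap: 0.0141
```

```bash
python3 - <<'E'
from h import *
st()
s=snap("wrist","w20"); R=rackchk(s); st()
held(s,R,.075,.105)
E
```

```text
t 11.05 p [ 0.5115 -0.1032  0.0205] jawyaw 78.75 gap 0.0141 F [-5.6  3.2 26.1]
t 11.1 p [ 0.5117 -0.1032  0.0206] jawyaw 78.75 gap 0.0143 F [-1.2 -0.3  5.5]
top 245 263 302 [-35.4  -6.6] [-35.    7.5] 0.079
top 252 262 303 [-34.9  -6.7] [-34.4   7.8] 0.0828
top 258 262 303 [-32.3  -6.8] [-32.2   7.8] 0.0831
top 262 262 303 [-30.1  -6.9] [-30.    7.9] 0.0831
top 345 262 304 [-1.1 -6.6] [0.6 9. ] 0.0839
top 360 265 300 [19.3 -6.6] [19.4  8.2] 0.0839
top 375 266 299 [27.7 -6.2] [28.3  8. ] 0.084
```

Call:
play_rows:
  moves:
    - [[0,0,0,0,0.03],[0,0,0,0,0.03],[0,0,0.03,0,0.035],[0,0,0.045,0,0.04],[0,0,0.045,0,0.04],[0.01,0.02,0.01,0,0.04]]

```text
time_s: 11.7
eef_pos: [0.5192, -0.0831, 0.1522]
eef_rot: [0.067, 0.098, 0.993, -0.019]
force: [0.5, -0.3, -0.4]
finger_gap: 0.0399
```

```bash
python3 - <<'E'
from h import *
st()
s=snap("wrist","w21"); t=snap("top","t21"); d=snap("side","s21"); st()
crop(d,190,350,160,310,4,"pics/s21c.png")
E
```

```text
t 11.7 p [ 0.5192 -0.0831  0.1522] jawyaw 78.61 gap 0.0399 F [ 0.5 -0.3 -0.4]
t 11.85 p [ 0.518  -0.0806  0.1474] jawyaw 78.84 gap 0.0402 F [ 0.6 -1.   0. ]
```

View pics/w21.png

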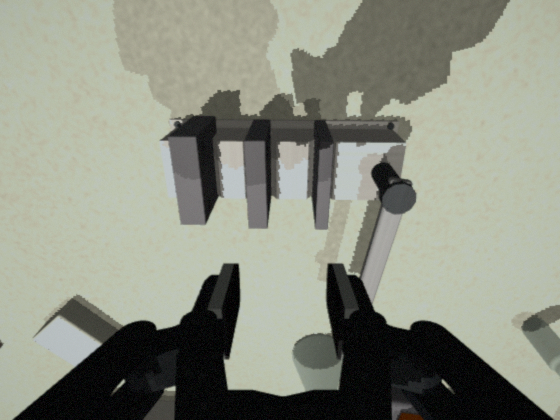

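View pics/s21c.png

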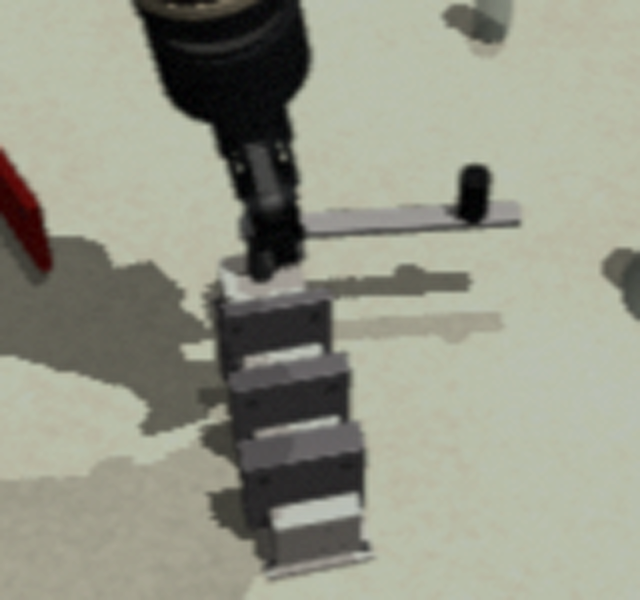

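```bash
python3 - <<'E'
from h import *
s=load("pics/w21.npz"); R=rackchk(s); P=cloud(s)
for n,(a,b) in {'thick':(180,205),'mid':(250,268),'thin':(316,328)}.items():
    sub=P[150:235,a:b].reshape(-1,3); k=sub[sub[:,2]>.076]; q=np.array([R(x) for x in k]); print(n,'z',np.round(np.percentile(k[:,2],[5,50,95]),4),'x',q[:,0].min(),q[:,0].max(),'y',q[:,1].min(),q[:,1].max())
t=load("pics/top0.npz"); d=load("pics/side0.npz")
# knob top: dark blob
for nm,im,w in (('t',t,(290,310,180,200)),('d',d,(298,320,195,220))):
    g=im["frame"].mean(-1)[w[2]:w[3],w[0]:w[1]]; m=g<35; v,u=np.where(m); print(nm,u.min()+w[0],u.max()+w[0],v.min()+w[2],v.max()+w[2],u.mean()+w[0],v.mean()+w[2],m.sum())
g=cv2.resize(t["frame"][175:260,275:360,::-1],None,fx=7,fy=7); cv2.imwrite("pics/kn.png",g)
E
```

```text
thick z [0.0807 0.0835 0.0846] x -27.4 33.3 y -60.9 -40.6
mid z [0.0821 0.0836 0.0847] x -27.9 36.1 y -6.5 6.7
thin z [0.0822 0.0836 0.0847] x -28.3 35.7 y 43.3 53.2
t 297 302 189 195 299.0689655172414 191.72413793103448 29
d 304 311 202 215 307.8369565217391 208.42391304347825 92
```

View pics/kn.png

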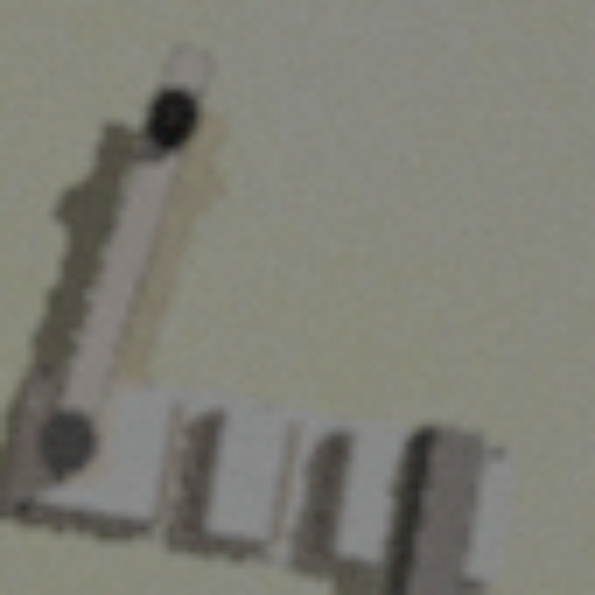

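```bash
python3 - <<'E'
from h import *
t=load("pics/top0.npz"); d=load("pics/side0.npz")
print(plane(t,299.07,191.7,.118), plane(d,307.8,208.4,.114), 'boss',plane(t,275+67/7,175+441/7,.1))
O=np.array([.5086,-.1030]);a=np.radians(-11.6); Y=np.array([-np.sin(a),np.cos(a)]); X=np.array([np.cos(a),np.sin(a)]); p=O+.1*Y
print('pivot',p)
k=plane(t,299.07,191.7,.118)[:2]-p; print(np.hypot(*k), np.degrees(np.arctan2(k@X,-(k@Y))))
for th in (0,15,30,45,60,75,90):
    r=np.radians(th); q=p+.13*(np.sin(r)*X-np.cos(r)*Y); print(th,np.round(q,4),'tangent yaw',th-11.6)
E
```

```text
[ 0.64972912 -0.04944214  0.118     ] [ 0.64970333 -0.05011299  0.114     ] boss [ 0.52752251 -0.00762921  0.1       ]
pivot [ 0.52870779 -0.00504248]
0.12890885005230954 81.45318808558137
0 [ 0.5026 -0.1324] tangent yaw -11.6
15 [ 0.5364 -0.1348] tangent yaw 3.4000000000000004
30 [ 0.5697 -0.1284] tangent yaw 18.4
45 [ 0.6003 -0.1136] tangent yaw 33.4
60 [ 0.6259 -0.0914] tangent yaw 48.4
75 [ 0.6449 -0.0633] tangent yaw 63.4
90 [ 0.6561 -0.0312] tangent yaw 78.4
```

Call:
play_rows:
  moves:
    - [[0.045,0.008,0,-0.05,0.045],[0.045,0.008,0,-0.05,0.045],[0.042,0.008,0,-0.05,0.045],[0,0,-0.03,0,0.045],[0,0,-0.015,0,0.045]]

```text
time_s: 12.35
eef_pos: [0.6519, -0.0574, 0.0943]
eef_rot: [0.06, 0.174, 0.983, -0.023]
force: [0.3, 0.2, -1.5]
finger_gap: 0.0449
```

```bash
python3 - <<'E'
from h import *
o=st(); print(o["eef_rot"])
s=snap("wrist","w22"); d=snap("side","s22"); st()
crop(d,230,390,120,260,4,"pics/s22c.png")
E
```

```text
t 12.35 p [ 0.6519 -0.0574  0.0943] jawyaw 69.84 gap 0.0449 F [ 0.3  0.2 -1.5]
[ 0.05997403  0.17389686  0.98267203 -0.02277452]
t 12.45 p [ 0.6508 -0.0575  0.0945] jawyaw 69.81 gap 0.0451 F [-1.1 -0.1  0.2]
```

View pics/w22.png

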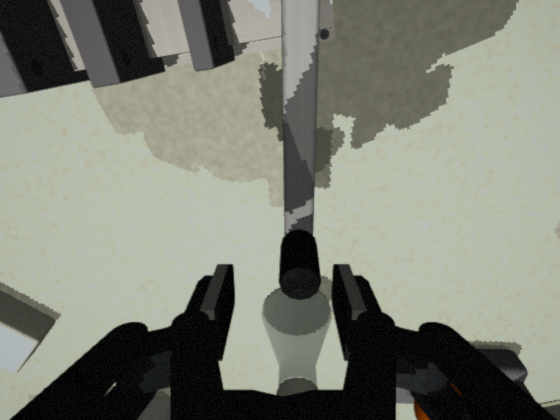

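View pics/s22c.png

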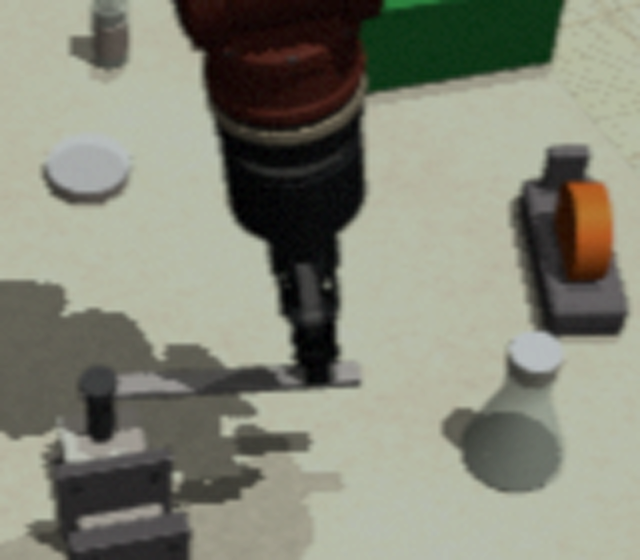

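Call:
play_rows:
  moves:
    - [[0.007,0.003,-0.01,0,0.045],[0,0,-0.018,0,0.045],[0,0,0,0,0.045]]

```text
time_s: 12.75
eef_pos: [0.6578, -0.0553, 0.0657]
eef_rot: [0.06, 0.175, 0.983, -0.023]
force: [0.0, -0.1, -0.4]
finger_gap: 0.0449
```

```bash
python3 - <<'E'
from h import *
o=st()
s=snap("wrist","w23"); d=snap("side","s23"); st()
crop(d,230,390,120,260,4,"pics/s23c.png")
P=cloud(s)
for v in (262,270): print([np.round(P[v,u],3).tolist() for u in (232,334,285,300,310)])
E
```

```text
t 12.75 p [ 0.6578 -0.0553  0.0657] jawyaw 69.76 gap 0.0449 F [ 0.  -0.1 -0.4]
t 12.85 p [ 0.6593 -0.0557  0.0687] jawyaw 69.75 gap 0.0449 F [ 0.9 -0.1  1.2]
[[0.697, -0.116, 0.001], [0.725, -0.039, -0.001], [0.643, -0.049, 0.105], [0.646, -0.043, 0.104], [0.652, -0.04, 0.098]]
[[0.639, -0.072, 0.105], [0.653, -0.03, 0.107], [0.643, -0.049, 0.111], [0.645, -0.043, 0.111], [0.65, -0.04, 0.105]]
```

View pics/w23.png

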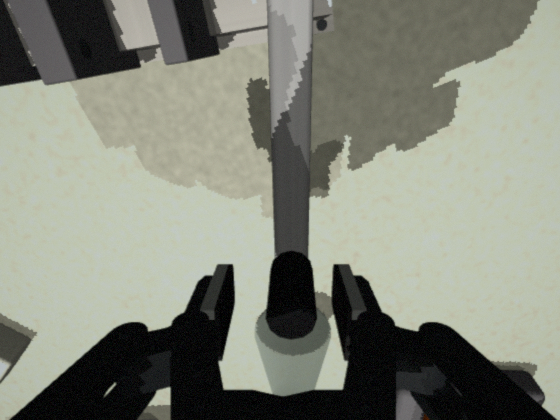

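View pics/s23c.png

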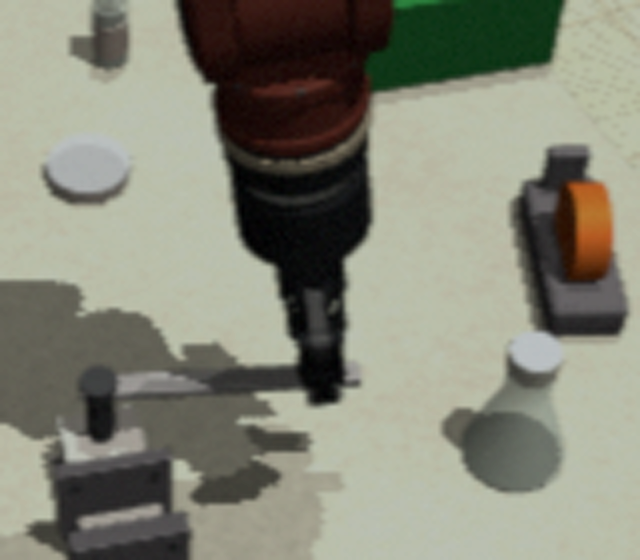

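```bash
cat > arc.py <<'E'
from h import *
p=np.array([.528,-.006]);a=np.radians(-11.6); Y=np.array([-np.sin(a),np.cos(a)]); X=np.array([np.cos(a),np.sin(a)])
def E(th,r=.135): t=np.radians(th); return p+r*(np.sin(t)*X-np.cos(t)*Y)
E
python3 - <<'E'
from arc import *
from cell import ctrl
e=ctrl.observe()["eef_pos"][:2]; d=e-p; print(np.hypot(*d),np.degrees(np.arctan2(d@X,-(d@Y))))
prev=e
for th in (80,72,64,56,48,40,32,24,16,8,0): q=E(th); print(th,np.round(q,4),np.round(q-prev,4)); prev=q
E
```

```text
0.14035704791955617 80.87144461335207
80 [ 0.6535 -0.0557] [-0.0058 -0.    ]
72 [ 0.6454 -0.0727] [-0.0081 -0.017 ]
64 [ 0.635  -0.0884] [-0.0104 -0.0157]
56 [ 0.6225 -0.1025] [-0.0125 -0.0141]
48 [ 0.6081 -0.1147] [-0.0143 -0.0122]
40 [ 0.5922 -0.1248] [-0.0159 -0.0101]
32 [ 0.5751 -0.1325] [-0.0172 -0.0078]
24 [ 0.557  -0.1379] [-0.0181 -0.0053]
16 [ 0.5384 -0.1406] [-0.0186 -0.0028]
8 [ 0.5195 -0.1407] [-0.0188 -0.0001]
0 [ 0.5009 -0.1382] [-0.0187  0.0025]
```

Call:
play_rows:
  moves:
    - [[-0.006,0,-0.002,0,0.03],[0,0,-0.001,0,0.026],[-0.008,-0.017,0,-0.14,0.026],[-0.01,-0.016,0,-0.14,0.026],[0,0,0,0,0.026]]

```text
time_s: 13.35
eef_pos: [0.6362, -0.0896, 0.0704]
eef_rot: [0.061, 0.314, 0.947, -0.032]
force: [0.2, -0.6, -0.2]
finger_gap: 0.0262
```

```bash
python3 - <<'E'
from arc import *
o=st(); e=o["eef_pos"][:2]; d=e-p; print(np.hypot(*d),np.degrees(np.arctan2(d@X,-(d@Y))))
s=snap("wrist","w24"); st()
E
```

```text
t 13.35 p [ 0.6362 -0.0896  0.0704] jawyaw 53.26 gap 0.0262 F [ 0.2 -0.6 -0.2]
0.13673998607964288 63.93334538353978
t 13.4 p [ 0.6368 -0.0888  0.0706] jawyaw 53.54 gap 0.0258 F [-0.  -0.9 -0.6]
```

View pics/w24.png

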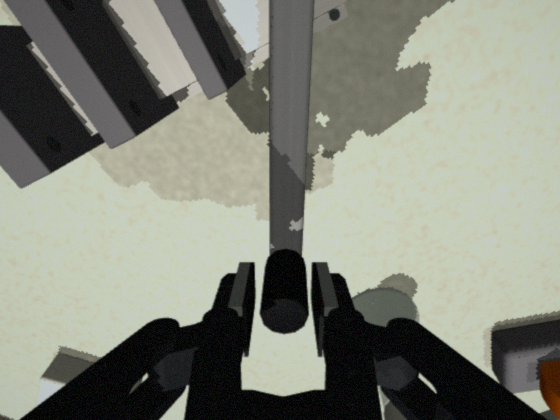

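Call:
play_rows:
  moves:
    - [[-0.013,-0.014,-0.001,-0.14,0.026],[-0.015,-0.012,-0.001,-0.14,0.026],[-0.016,-0.01,-0.001,-0.14,0.026],[-0.017,-0.008,-0.001,-0.14,0.026],[0,0,0,0,0.026]]

```text
time_s: 13.9
eef_pos: [0.5778, -0.1313, 0.0693]
eef_rot: [0.053, 0.56, 0.826, -0.046]
force: [0.1, 0.7, -1.0]
finger_gap: 0.0257
```

```bash
python3 - <<'E'
from arc import *
o=st(); e=o["eef_pos"][:2]; d=e-p; print(np.hypot(*d),np.degrees(np.arctan2(d@X,-(d@Y))),o["joint_pos"])
s=snap("wrist","w25"); st()
E
```

```text
t 13.9 p [ 0.5778 -0.1313  0.0693] jawyaw 21.63 gap 0.0257 F [ 0.1  0.7 -1. ]
0.13481968530298846 33.28098408192368 [-0.37865298  0.00235668 -0.24425033  1.24060675 -0.11231827  0.80869669]
t 13.95 p [ 0.5788 -0.131   0.0696] jawyaw 21.89 gap 0.0262 F [ 0.8  0.2 -0.3]
```

View pics/w25.png

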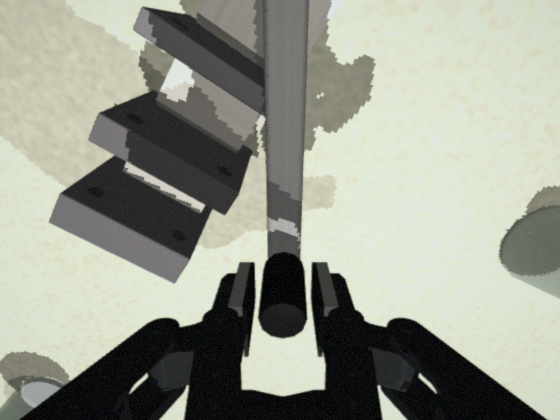

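Call:
play_rows:
  moves:
    - [[-0.02,-0.006,-0.001,-0.14,0.026],[-0.0185,-0.003,-0.001,-0.14,0.026],[-0.019,0,-0.001,-0.14,0.026],[0,0,0,0,0.026]]

```text
time_s: 14.35
eef_pos: [0.5247, -0.1382, 0.0682]
eef_rot: [0.045, 0.714, 0.697, -0.054]
force: [1.4, -0.0, -0.3]
finger_gap: 0.0258
```

```bash
python3 - <<'E'
from arc import *
o=st(); e=o["eef_pos"][:2]; d=e-p; print(np.hypot(*d),np.degrees(np.arctan2(d@X,-(d@Y))))
s=snap("wrist","w26"); st()
E
```

```text
t 14.35 p [ 0.5247 -0.1382  0.0682] jawyaw -1.39 gap 0.0258 F [ 1.4 -0.  -0.3]
0.13224704217084376 10.18696432589789
t 14.4 p [ 0.5258 -0.1384  0.0685] jawyaw -1.16 gap 0.026 F [ 0.8 -0.5  0.6]
```

View pics/w26.png

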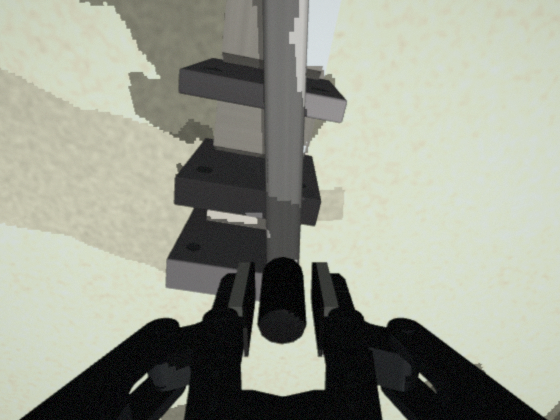

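Call:
play_rows:
  moves:
    - [[-0.014,0.001,-0.001,-0.1,0.026],[-0.012,0.002,-0.001,-0.08,0.026],[-0.003,0.0005,-0.001,0,0.026]]

```text
time_s: 14.7
eef_pos: [0.501, -0.1344, 0.0666]
eef_rot: [0.042, 0.767, 0.638, -0.056]
force: [0.8, 0.2, 0.3]
finger_gap: 0.026
```

```bash
python3 - <<'E'
from arc import *
o=st(); e=o["eef_pos"][:2]; d=e-p; print(np.hypot(*d),np.degrees(np.arctan2(d@X,-(d@Y))))
s=snap("wrist","w27"); st()
E
```

```text
t 14.7 p [ 0.501  -0.1344  0.0666] jawyaw -10.44 gap 0.026 F [0.8 0.2 0.3]
0.1312286571119113 -0.2855953283679896
t 14.75 p [ 0.5009 -0.1344  0.0665] jawyaw -10.34 gap 0.0258 F [ 0.4  0.3 -0.4]
```

View pics/w27.png

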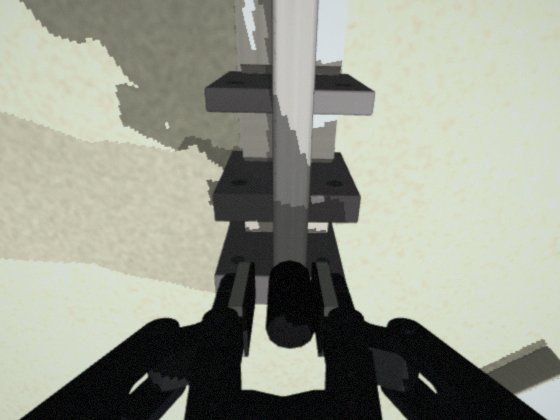

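Call:
play_rows:
  moves:
    - [[-0.004,0.001,0,0,0.026],[-0.003,0.0005,0,0,0.026]]

```text
time_s: 14.95
eef_pos: [0.4994, -0.1341, 0.0672]
eef_rot: [0.046, 0.763, 0.643, -0.052]
force: [19.4, -5.5, -13.9]
finger_gap: 0.0262
```

Call:
play_rows:
  moves:
    - [[-0.003,0.0005,0,0,0.026]]

```text
time_s: 15.05
eef_pos: [0.4999, -0.1342, 0.0675]
eef_rot: [0.048, 0.761, 0.645, -0.05]
force: [15.8, -3.8, -9.6]
finger_gap: 0.0262
```

Call:
play_rows:
  moves:
    - [[0.002,0,0,0,0.035],[0,0,0.002,0,0.045],[0,0,0.03,0,0.045],[0,0,0.045,0,0.045],[-0.02,0,0.045,0,0.045],[-0.04,0,0.02,0,0.045],[-0.045,0,0,0,0.045]]

```text
time_s: 15.75
eef_pos: [0.3961, -0.1326, 0.2129]
eef_rot: [0.047, 0.754, 0.654, -0.051]
force: [-1.0, -0.2, 1.2]
finger_gap: 0.0451
```

```bash
python3 - <<'E'
from arc import *
st()
s=snap("wrist","w28"); t=snap("top","t28"); d=snap("side","s28"); st()
crop(d,190,350,160,310,4,"pics/s28c.png"); crop(t,140,360,130,300,3.6,"pics/t28c.png")
E
```

```text
t 15.75 p [ 0.3961 -0.1326  0.2129] jawyaw -8.12 gap 0.0451 F [-1.  -0.2  1.2]
t 15.9 p [ 0.3951 -0.1324  0.2114] jawyaw -8.27 gap 0.0451 F [0.8 0.2 0.8]
```

View pics/w28.png

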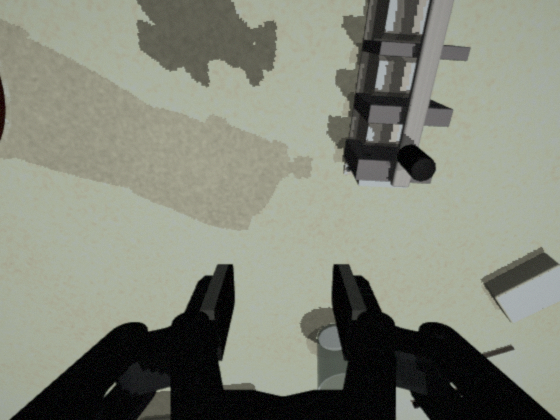

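View pics/s28c.png

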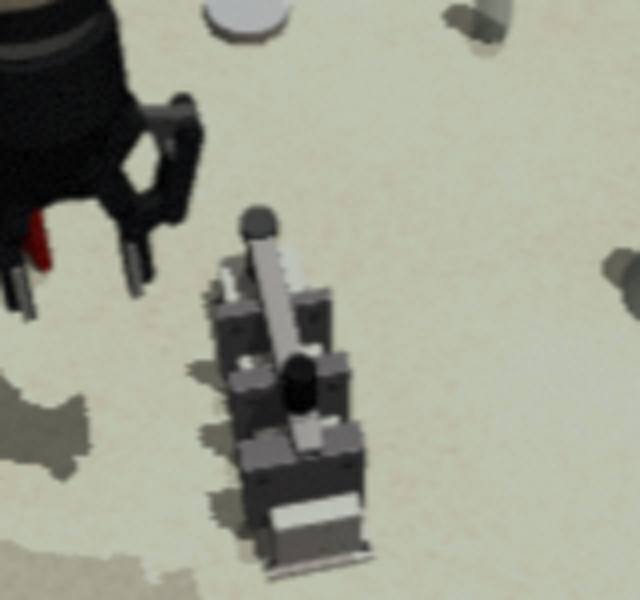

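View pics/t28c.png

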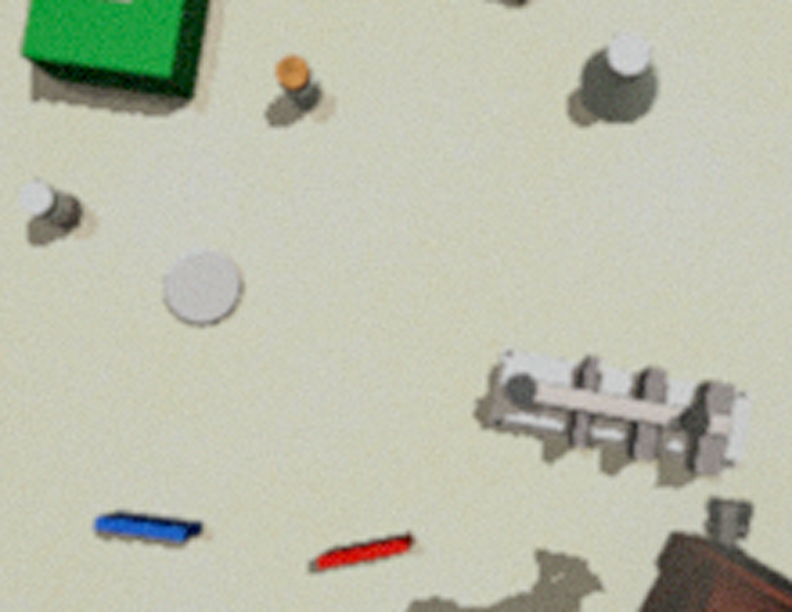

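```bash
python3 - <<'E'
from arc import *
t=load("pics/t28.npz"); d=load("pics/s28.npz"); w=load("pics/w28.npz")
g=t["frame"].mean(-1)[235:258,322:345]; v,u=np.where(g<45); k=plane(t,u.mean()+322,v.mean()+235,.118)[:2]
print('knob top',len(u),k)
g=d["frame"].mean(-1)[240:268,255:275]; v,u=np.where(g<32); print('side',len(u),plane(d,u.mean()+255,v.mean()+240,.114))
# wrist: arm top plane pts z~.096 fit line
P=cloud(w); m=(abs(P[...,2]-.096)<.004); m[:, :380]=0; m[190:]=0
q=P[m][:,:2]; l=cv2.fitLine(q.astype(np.float32),cv2.DIST_HUBER,0,.001,.001).ravel(); a=np.degrees(np.arctan2(l[1],l[0])); print(len(q),'arm dir',a%180,'closed =',90-11.6, q.min(0),q.max(0))
R=rackchk(w)
z=(P[...,2]>.0805)&(P[...,2]<.0875); z[:,:340]=0; z[230:]=0
n,L,S,C=cv2.connectedComponentsWithStats(z.astype(np.uint8))
for i in range(1,n):
    if S[i,4]>40:
        b=P[L==i]; r=np.array([R(x) for x in b]); print(S[i,4],np.round(np.median(b[:,2]),4),r.min(0),r.max(0))
E
```

```text
knob top 9 [ 0.50607811 -0.1299085 ]
side 258 [ 0.50146797 -0.13212437  0.114     ]
3535 arm dir 77.89398 closed = 78.4 [ 0.48999083 -0.16277163] [ 0.53315426 -0.0219327 ]
563 0.0836 [-34.9  43.6] [-4.6 53.5]
391 0.0836 [13.1 43.5] [35.4 53.5]
677 0.0836 [-34.9  -8.9] [-4.1  6.5]
468 0.0836 [13.3 -8.5] [35.6  6.6]
802 0.0835 [-37.5 -61. ] [ -4.2 -40.6]
69 0.0835 [ 13.8 -61.1] [ 32.8 -54.2]
```

```bash
python3 - <<'E'
from cell import ctrl
print(ctrl.hand_in())
E
```

```text
the job is handed in; nothing more can be done
None
```

Both loose bars are in their slots and the keeper arm is closed over all three. I handed the job in at about 16 s of the 64 s allowed.

**Bars:** In the last pictures all three tops are level at 83.5 to 83.6 mm; a bar that is fully home should be at 84 mm. The thin and mid bars are centred end to end within about 0.5 mm. The thick bar stayed in its slot.

**Keeper:** I pushed the knob until it met the stop, where the force rose to about 19 N and the arm moved no further. The measured arm direction is within about 0.5° of closed. The side view puts the knob about 1 mm from its closed position. The top view was about 4 mm off, but it rested on only nine pixels, so I gave it little weight.

**Surroundings:** The glassware and boxes I could see in the last top and side views look undisturbed; I did not measure their positions. The gripper was clear of everything at hand-in. The largest force I read was 29 N, when the thin bar met its ledges.

**What went wrong or disagreed:**
- **Tip height:** The reported tool position read about 39 mm lower than the true fingertips. My first grasp closed on nothing above the thin bar without touching it. I corrected for this from the camera views.
- **Tool lean:** The tool drifted to about 8° of lean over the many short moves. I worked around it by checking positions in the pictures rather than relying on the reported pose.

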